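# Blow off the parts of a stripped inspection camera

### The job

Clean a stripped inspection camera for reassembly: feel for its lens inside the closed dust box, lift it out through the brush port and stand it upright on the flat blow-off tray in front of the ionising blower, together with every camera part lying on the bench. With all of them on the tray push the blower's foot pedal down to its stop and keep it there for two seconds, let it come up, then move the lens, standing upright, to the narrow compartment of the job tray and all the other camera parts to the wide one. Set the lens down gently each time, never drop it, and leave everything else on the bench where it is.

Things in the scene. Friction and masses are not known exactly. Their poses are not given: they have to be found in the camera images.
- dust_box: Opaque black box with a grey screwed-on lid, fixed to the bench, 180 mm (its x) by 210 mm (its y), 56 mm high, walls 6 mm. Origin: centre of its underside. Inside, unseen, is nothing but one camera lens.
- port (a point): Centre of the hand port in the dust box's lid, at the lid's top. The port is 148 mm (box x) by 178 mm (box y), closed by two black brush strips; the bristles hide the inside but yield to fingers without any force.
- box_floor (a point): Centre of the box's flat inner floor, 168 (x) by 198 mm (y). On it stands the lens, unseen and its position not reported, centre within 25 mm in x and 35 mm in y of here: a black cylinder, diameter 36 mm, 30 mm high, about 70 g, glass recessed in its flat top rim. Pressed straight down on top it is firm, 30 mm above this floor; pushed sideways it slides.
- housing: Camera housing, a finned aluminium block 44 mm (its x) by 36 mm (its y) by 26 mm high, about 80 g, lying on the bench, fins up. Origin: centre of its underside. May be absent.
- mount_ring: Steel lens-mount ring, 40 mm outer diameter, 26 mm hole, 14 mm high, about 50 g, lying flat. Origin: centre of its underside. May be absent.
- foot_block: Aluminium mounting foot, a bar 56 mm (its x) by 22 mm (its y) by 12 mm high with a 30 mm long, 22 mm wide raised block in its middle, 20 mm high in all, about 60 g, lying flat. Origin: centre of its underside. May be absent.
- blow_tray: Blow-off tray: flat, shallow steel tray fixed to the bench in front of the ivory blower, 150 mm (its x) by 300 mm (its y), floor 5 mm above the bench, rim 5 mm thick and 12 mm high. Origin: centre of its underside.
- pedal_base: Base of the blower's foot pedal, fixed on the bench: dark grey casting 130 mm (its x) by 90 mm (its y), 10 mm thick. Origin: centre of its underside. Above it a ribbed treadle plate, 70 mm wide, 105 mm long, is hinged near the +x end (axis along y, 50 mm to +x of the origin, 28 mm up), its free end to -x.
- pedal (a joint): Angle of the treadle in rad: 0 up (sprung), 0.22 fully down on its stop. At the point pedal_press it takes about 5 N to start moving and about 11 N to hold at the stop.
- pedal_press (a point): Point to press, on the treadle's upper face on its middle line, 80 mm from the hinge. It is about 44 mm above the bench when up and sinks about 18 mm on an arc about the hinge.
- job_tray: Job tray: dark grey open tray fixed to the bench, 205 mm (its x) by 210 mm (its y), walls 4 mm thick and 34 mm high, floor 4 mm above the bench. Origin: centre of its underside. A divider 4 mm thick and 31 mm high runs along y at x = +28 mm: the wide compartment is on its -x side (inside 124 by 202 mm), the narrow one on its +x side (inside 68 by 202 mm).

How it is judged:
On the way, in this order (a step that is already met when the one before it is completed fails the run):
1. the lens stands on the blow-off tray, with every camera part (x of lens_c0 in the frame of blow_tray between -0.07 and 0.07 m and y of lens_c0 in the frame of blow_tray between -0.145 and 0.145 m and z of lens_c0 in the frame of blow_tray between 0 and 0.026 m and angle between lens_c0's own z axis and vertical below 0.2 rad and x of housing in the frame of blow_tray between -0.072 and 0.072 m and y of housing in the frame of blow_tray between -0.147 and 0.147 m and z of housing in the frame of blow_tray between -0.01 and 0.02 m and x of mount_ring in the frame of blow_tray between -0.072 and 0.072 m and y of mount_ring in the frame of blow_tray between -0.147 and 0.147 m and z of mount_ring in the frame of blow_tray between -0.01 and 0.02 m and x of foot_block in the frame of blow_tray between -0.072 and 0.072 m and y of foot_block in the frame of blow_tray between -0.147 and 0.147 m and z of foot_block in the frame of blow_tray between -0.01 and 0.02 m and contact force between the fingers and housing below 0.05 N and contact force between the fingers and mount_ring below 0.05 N and contact force between the fingers and foot_block below 0.05 N and contact force between the fingers and lens below 0.05 N), for 0.2 s.
2. the pedal is held at its stop while lens and parts are on the tray (x of lens_c0 in the frame of blow_tray between -0.07 and 0.07 m and y of lens_c0 in the frame of blow_tray between -0.145 and 0.145 m and z of lens_c0 in the frame of blow_tray between 0 and 0.026 m and angle between lens_c0's own z axis and vertical below 0.2 rad and x of housing in the frame of blow_tray between -0.072 and 0.072 m and y of housing in the frame of blow_tray between -0.147 and 0.147 m and z of housing in the frame of blow_tray between -0.01 and 0.02 m and x of mount_ring in the frame of blow_tray between -0.072 and 0.072 m and y of mount_ring in the frame of blow_tray between -0.147 and 0.147 m and z of mount_ring in the frame of blow_tray between -0.01 and 0.02 m and x of foot_block in the frame of blow_tray between -0.072 and 0.072 m and y of foot_block in the frame of blow_tray between -0.147 and 0.147 m and z of foot_block in the frame of blow_tray between -0.01 and 0.02 m and value of joint pedal above 0.195 rad), for 1.2 s.
At the end, for the whole second after the job is handed in: The lens stands upright (within 0.2 rad) on the floor of the job tray's narrow compartment, every other camera part lies in its wide compartment, all at rest; the pedal is up again (below 0.03 rad) (x of lens_c0 in the frame of job_tray between 0.03 and 0.0985 m and y of lens_c0 in the frame of job_tray between -0.101 and 0.101 m and z of lens_c0 in the frame of job_tray between 0 and 0.026 m and angle between lens_c0's own z axis and vertical below 0.2 rad and x of housing in the frame of job_tray between -0.0985 and 0.026 m and y of housing in the frame of job_tray between -0.101 and 0.101 m and z of housing in the frame of job_tray between -0.01 and 0.02 m and x of mount_ring in the frame of job_tray between -0.0985 and 0.026 m and y of mount_ring in the frame of job_tray between -0.101 and 0.101 m and z of mount_ring in the frame of job_tray between -0.01 and 0.02 m and x of foot_block in the frame of job_tray between -0.0985 and 0.026 m and y of foot_block in the frame of job_tray between -0.101 and 0.101 m and z of foot_block in the frame of job_tray between -0.01 and 0.02 m and value of joint pedal below 0.03 rad and linear speed of each of lens, housing, mount_ring, foot_block below 0.02 m/s); the robot touches nothing.
It fails at once if the lens is dropped from more than about 2 cm: out of the fingers it moves faster than 0.5 m/s while still above what it lands on (linear speed of lens above 0.5 m/s and height (world z) of lens_c0 above 0.027 m and contact force between the fingers and lens below 0.05 N).
It fails at once if the tape roll, screwdriver, tweezers, spray can, jar, mug or handset is moved more than 4 cm (distance of any of tape_roll, driver, tweezers, spray_can, flux_jar, mug, handset from where it was at the start of the episode above 0.04 m).
Of housing, mount_ring, foot_block only 2 to 3 are there at a start; the rules pass over those that are not, and their reading is None.
At some moment in a run one of housing, mount_ring, foot_block may be knocked a few centimetres aside while the robot is not near it.
It also fails if it takes over 210 s, if anything falls off the work surface, if the arm or the gripper's body presses on something with over 40 N, if the wrist force passes 120 N, or if a joint passes its speed limit or range.

### The arm

A 6-joint arm with a two-finger parallel gripper is mounted at the origin on the work surface. World frame = base frame: x ahead of the robot, y to its left, z up, the work surface at z = 0. Lengths are in m, angles in rad, forces in N, time in s.
With the tool pointing down it reaches from about 0.35 to 0.775 m from the base axis. Payload 5.5 kg.
Tool frame: the origin (TCP) lies on the centre line of the jaws, within the pads' length; the fingertips stand 17 mm ahead of it and the grasp point (between the pads) lies 2 mm behind it; z points along the fingers, y is the direction in which the jaws open and shut (so a half turn about z gives the same grasp; the last joint's range is limited). The gripper opens to 85 mm and grips with 20 to 120 N. Pads are 22 mm wide; open, the fingers measure 114 mm over their backs; the gripper's body (76 mm by 85 mm) begins 54 mm behind the grasp point. The pads swing forward as they close: fully open they stand 13 mm farther back than shut.
Start: joints at [-1.34, 0.313, 0.046, 1.304, 0, 1.431], TCP at [0.208, -0.536, 0.248] pointing down, gripper open.
Joint ranges: [-2.76, 2.76], [-0.86, 1.69], [-1.03, 1.26], [-2.2, 2.34], [-1.47, 1.5], [-3.14, 3.14]. Speed limits (rad/s): [2.57, 2.57, 3.14, 3.14, 3.14, 3.14].

### API

Orientations are given as a unit quaternion [w, x, y, z].
In Python, from workcell import env gives the robot as it stands.
- The arm moves only by the tool servo_tool, never from a script. Its argument "increments" is a list of rows, each an object of numbers: "claw": the closure, from 0 (fully open) to 1 (shut); "x", "y", "z": the shift along the world's x, y, z in units of 25 mm (1.0 is 25 mm); "ax", "ay", "az": the turn, a rotation vector about the world's x, y, z in units of 8 degrees (1.0 is 8 degrees). A call has 1 to 5 rows; each row shifts and turns the commanded pose from where the row before left it; what a row does not reach is not made up. A row lasts 1/10 s, in which the tool goes at most 50 mm and 8.59 degrees, less where a joint would pass 70% of its speed; a pose out of reach is approached as far as the arm can. A call is refused whole if a number of a shift passes 1 or a number of a turn 1, either way. A call with a gripper value outside its range is refused whole. The fingers move at their own pace and stop on an object; "newtons" is the grip in N (left out, the last holds). Time passes only in rows, so rows that do not move let the fingers close. It gives the time, the measured TCP pose, the force and the opening at its end, in the units of the state.
- env.get_state(): the state, without advancing time (a new reading comes with each control period).
- env.read_camera(name): name is "side" or "top" or "wrist"; returns the picture (400x640x3 uint8, red, green, blue); there is no depth.
- env.calibration(name): a dict with "K" (3x3 intrinsics, pixels), "distortion" ([k1, k2, p1, p2, k3] as OpenCV has them; the pictures are not rectified), "world_to_cam" (4x4, takes a point from world to camera coordinates). Camera axes: x right, y down, z forward; pixel columns grow to the right and rows downward; lengths in m; the calibration is good to about 2 mm. A picture is of the moment at which its call begins: read the wrist's pose just before it. calibration takes no time and is no camera call; for the wrist camera it gives the pose at the moment of the call.
- env.hand_in(): hands the job in, once; it reports no verdict.
The state is a dict: "clock": time; "joint_pos": joint angles; "qvel": joint speeds; "tau": joint torques, N m; "tcp_pos": TCP position; "orientation": TCP orientation; "wrist_force": force on the tool from outside, world axes, zero at the start; "ft_torque": the same for the moment, N m; "finger_gap": finger opening in m.
Only numpy, scipy, OpenCV 4.12 (cv2) and the standard library are available. Lean on these libraries where they do the work, as an engineer would, in place of code of your own. Each camera call takes 0.05 s, during which the arm holds its last target.

## Working session

There is one attempt and no reset: what is moved stays moved. The work goes in short steps, Python scripts to look and compute and a tool call to move; the robot and the scene stay as the last step left them, time stands still between calls to the robot, and variables do not carry over. Pictures are saved under pics/ and viewed, and the job is handed in when it is done.

Besides the shell and the picture viewer there is one more tool, called after ">>>" as name(argument=value, ...) on one line, values as JSON. servo_tool: Moves the arm, as the interface text tells. Its arguments: {"type":"object","properties":{"increments":{"type":"array"},"newtons":{"type":"number"}},"required":["increments"]}

```bash
ls; mkdir -p pics; cat > h.py <<'E'
import numpy as np, cv2, json
from workcell import env
def snap(n,f):
    im=env.read_camera(n); cv2.imwrite('pics/'+f+'.png',cv2.cvtColor(im,cv2.COLOR_RGB2BGR)); return im
def px2w(n,pts,z,cal=None):
    c=cal or env.calibration(n); K=np.array(c['K']);d=np.array(c['distortion']);T=np.array(c['world_to_cam'])
    p=cv2.undistortPoints(np.array(pts,float).reshape(-1,1,2),K,d).reshape(-1,2)
    R=T[:3,:3];t=T[:3,3];C=-R.T@t
    r=np.c_[p,np.ones(len(p))]@R
    s=(z-C[2])/r[:,2]
    return C+r*s[:,None]
def w2px(n,P):
    c=env.calibration(n);T=np.array(c['world_to_cam'])
    return cv2.projectPoints(np.array(P,float).reshape(-1,3),cv2.Rodrigues(T[:3,:3])[0],T[:3,3],np.array(c['K']),np.array(c['distortion']))[0].reshape(-1,2)
E
python3 - <<'E'
from h import *
print(env.get_state())
for n in('top','side','wrist'): snap(n,n+'0')
for n in('top','side'):
    T=np.array(env.calibration(n)['world_to_cam']);print(n,-T[:3,:3].T@T[:3,3])
E
```

```text
pics
{'clock': 0.0, 'joint_pos': array([-1.33960479e+00,  3.14003580e-01,  4.49658984e-02,  1.30358205e+00,
       -1.48635636e-05,  1.43118185e+00]), 'qvel': array([ 0.00062167, -0.00026626, -0.00043903,  0.00126806, -0.00158006,
       -0.00074783]), 'tau': array([-1.40204978e-03, -4.80628645e+01,  2.98532063e+01,  1.93947583e-02,
       -1.36383374e-04, -1.53459666e-05]), 'tcp_pos': array([ 0.20822925, -0.53545715,  0.24740167]), 'orientation': array([-9.10408458e-04,  9.82861630e-01,  1.84342578e-01, -4.91549975e-05]), 'wrist_force': array([ 1.35710228,  0.40372395, -0.62796605]), 'ft_torque': array([-0.0049676 , -0.01821137, -0.01451076]), 'finger_gap': 0.08548462711920769}
top [0.53472287 0.01544609 1.00334421]
side [ 0.32806984 -0.76573967  0.83032055]
```

View pics/top0.png

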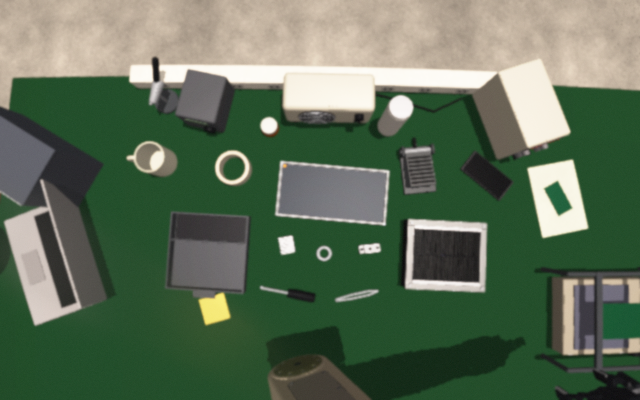

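View pics/side0.png

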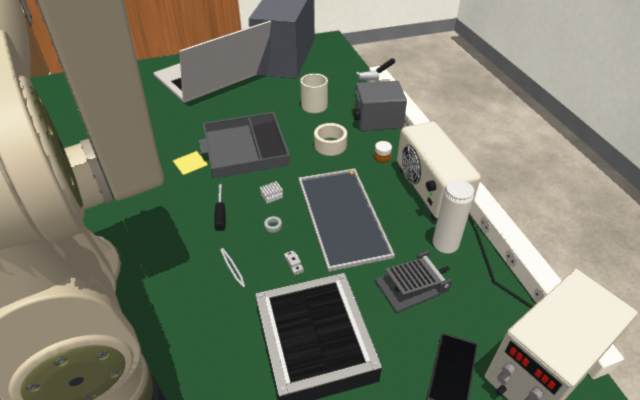

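View pics/wrist0.png

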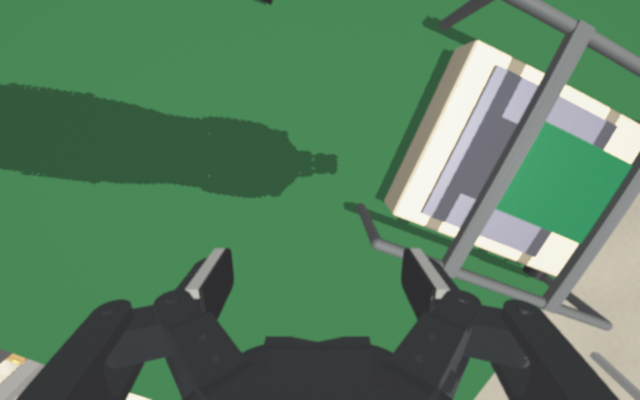

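The top view shows the housing (287,245), ring (324,253), foot block (370,249), box (446,256), blow tray (332,193), pedal (418,168) and job tray (207,252, narrow compartment toward +x). All three parts are present. Next I'll enlarge and measure.

```bash
python3 - <<'E'
from h import *
im=snap('top','top1'); b=cv2.cvtColor(im,cv2.COLOR_RGB2BGR)
cv2.imwrite('pics/c1.png',cv2.resize(b[225:275,265:395],None,fx=6,fy=6,interpolation=cv2.INTER_CUBIC))
cv2.imwrite('pics/c2.png',cv2.resize(b[130:310,390:500],None,fx=3.3,fy=3.3,interpolation=cv2.INTER_CUBIC))
hsv=cv2.cvtColor(b,cv2.COLOR_BGR2HSV)
green=((hsv[...,0]>45)&(hsv[...,0]<85)&(hsv[...,1]>90))
m=(~green).astype(np.uint8)
m[:60]=0
n,l,s,c=cv2.connectedComponentsWithStats(m)
for i in range(1,n):
    if s[i,4]<60 or s[i,4]>20000: continue
    pts=np.argwhere(l==i)[:,::-1].astype(np.float32)
    r=cv2.minAreaRect(pts)
    bp=cv2.boxPoints(r)
    print(s[i],np.round(c[i],1),'rect',np.round(r[0],1),np.round(r[1],1),round(r[2],1),np.round(px2w('top',[c[i]],0.02)[0],3))
E
```

```text
[259 116  21  21 339] [268.9 126.2] rect [269. 126.] [20. 20.] 90.0 [0.802 0.162 0.02 ]
[ 399  138   38   57 1677] [417.5 168.7] rect [417.3 165.7] [55.8 35.8] 86.6 [ 0.691 -0.248  0.02 ]
[ 126  140   52   37 1336] [153.5 158.8] rect [152.7 158.6] [50.1 33.5] 26.6 [0.706 0.48  0.02 ]
[214 149  39  38 799] [232.6 167.6] rect [232.8 168.3] [38.2 36.1] 45.0 [0.685 0.258 0.02 ]
[ 461  151   53   50 1252] [486.6 175.2] rect [486.8 175. ] [51.9 25. ] 39.3 [ 0.677 -0.441  0.02 ]
[ 526  159   63   80 3224] [557.2 198.1] rect [557.3 197.8] [74.5 49.5] 77.9 [ 0.618 -0.644  0.02 ]
[ 274  160  117   67 6492] [332.2 192.7] rect [332.3 192.6] [113.   57.8] 5.0 [ 0.621 -0.015  0.02 ]
[ 164  211   87  115 7377] [207.9 259.2] rect [206.  268.6] [ 81.8 112.7] 3.8 [0.435 0.316 0.02 ]
[ 401  218   87   75 6091] [444.4 255.2] rect [444.5 255.1] [85.5 72.6] 2.2 [ 0.457 -0.322  0.02 ]
[277 234  19  22 334] [286.2 244.7] rect [286.3 244.7] [19.9 17.1] 80.5 [0.479 0.106 0.02 ]
[357 242  25  13 267] [369.1 248.2] rect [369.1 248.3] [11.5 23.9] 82.9 [ 0.473 -0.117  0.02 ]
[315 245  18  17 204] [323.6 253. ] rect [323.5 253. ] [16. 17.] 90.0 [0.458 0.005 0.02 ]
[ 540  267  100  133 8194] [592.7 327.6] rect [589.5 333. ] [132.  99.] 90.0 [ 0.259 -0.745  0.02 ]
[259 285  56  17 372] [289.7 292.9] rect [286.5 292.2] [56.3  8.4] 11.3 [0.351 0.094 0.02 ]
[334 289  45  14 338] [356.3 295.2] rect [356.2 295.2] [ 8.5 45.3] 77.5 [ 0.348 -0.084  0.02 ]
[ 267  354  105   46 3411] [311.6 380.4] rect [319.  376.5] [ 45. 104.] 90.0 [0.121 0.031 0.02 ]
```

View pics/c1.png

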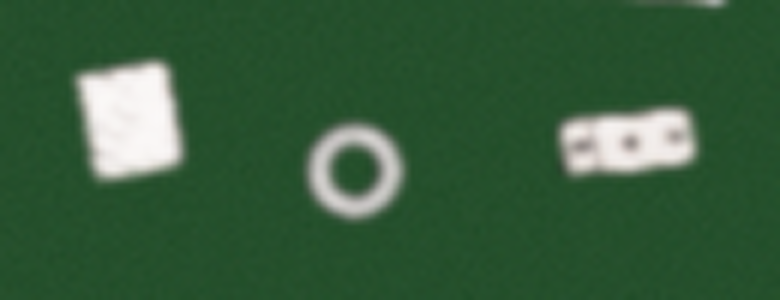

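View pics/c2.png

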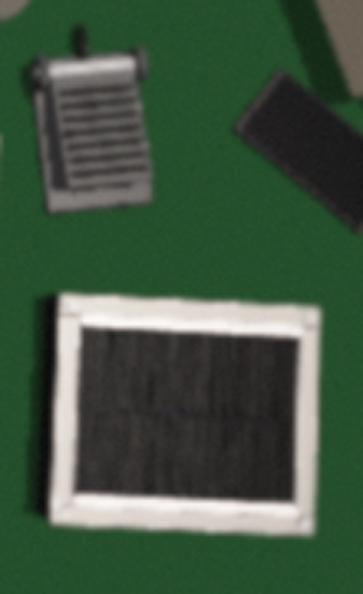

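```bash
cat > meas.py <<'E'
from h import *
def rectw(mask,z,name):
    pts=np.argwhere(mask)[:,::-1].astype(float)
    P=px2w('top',pts,z)[:,:2].astype(np.float32)
    r=cv2.minAreaRect(P*1000); bp=cv2.boxPoints(r)
    d=[bp[1]-bp[0],bp[2]-bp[1]]
    L=[np.linalg.norm(v) for v in d]; i=int(np.argmax(L))
    a=np.degrees(np.arctan2(d[i][1],d[i][0]))%180
    print(name,'centre mm',np.round(r[0],1),'long',round(L[i],1),'short',round(L[1-i],1),'longdir deg',round(a,1),'centroid',np.round(P.mean(0)*1000,1))
def comp(m,seed):
    n,l,s,c=cv2.connectedComponentsWithStats(m.astype(np.uint8))
    i=min(range(1,n),key=lambda k:np.hypot(*(c[k]-seed))+(1e6 if s[k,4]<30 else 0)); return l==i
def parts(im):
    hsv=cv2.cvtColor(im,cv2.COLOR_RGB2HSV)
    return ~((hsv[...,0]>45)&(hsv[...,0]<85)&(hsv[...,1]>90)), hsv
E
python3 - <<'E'
from meas import *
im=cv2.cvtColor(cv2.imread('pics/top1.png'),cv2.COLOR_BGR2RGB)
m,hsv=parts(im)
rectw(comp(m,(286,245)),.026,'housing'); rectw(comp(m,(369,248)),.016,'foot'); rectw(comp(m,(323,253)),.014,'ring')
rectw(comp(m,(332,193)),.012,'blowtray')
V=hsv[...,2]; lid=(V>120)&(hsv[...,1]<70)
k=comp(lid,(446,255)); rectw(k,.056,'lid')
hole=np.zeros_like(k); hole[235:282,418:477]=~lid[235:282,418:477]; rectw(comp(hole,(447,256)),.056,'port')
E
python3 - <<'E'
from h import *
b=cv2.imread('pics/top1.png')
cv2.imwrite('pics/c3.png',cv2.resize(b[200:305,155:260],None,fx=5.5,fy=5.5,interpolation=cv2.INTER_CUBIC))
cv2.imwrite('pics/c4.png',cv2.resize(b[130:205,385:450],None,fx=7,fy=7,interpolation=cv2.INTER_CUBIC))
E
```

```text
housing centre mm [479.  105.3] long 52.9 short 45.7 longdir deg 10.9 centroid [479.1 105.6]
foot centre mm [ 472.6 -117.4] long 64.8 short 31.0 longdir deg 98.0 centroid [ 472.8 -117.4]
ring centre mm [457.8   5.5] long 45.9 short 42.9 longdir deg 91.0 centroid [457.9   5.1]
blowtray centre mm [622.4 -15.8] long 308.3 short 158.7 longdir deg 86.0 centroid [621.8 -15.6]
lid centre mm [ 459.8 -314.4] long 213.2 short 183.3 longdir deg 87.9 centroid [ 459.5 -312.8]
port centre mm [ 453.2 -316.8] long 154.3 short 119.8 longdir deg 90.2 centroid [ 454.3 -317.1]
```

View pics/c3.png

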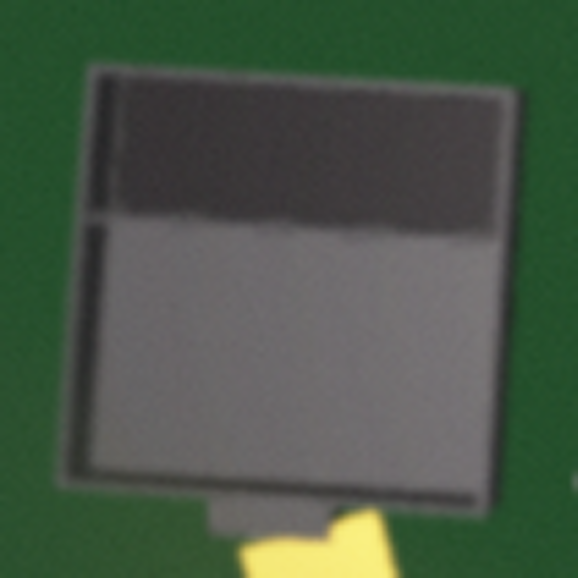

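View pics/c4.png

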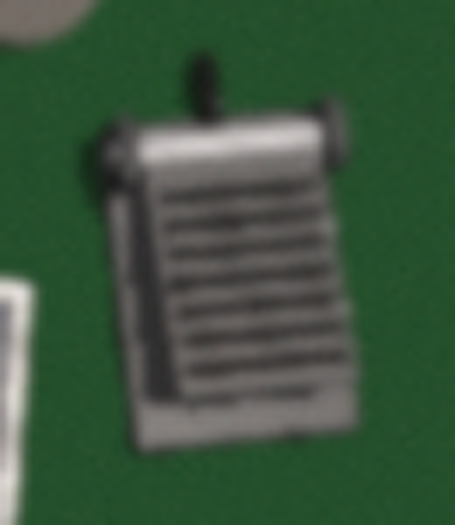

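```bash
python3 - <<'E'
from h import *
A=px2w('top',[(171.4,211.8),(249.5,216.4),(244.5,294),(165.9,289.1)],.034)*1000
print(np.round(A,1),'mean',np.round(A.mean(0),1)); 
for i in range(4): 
    d=A[(i+1)%4]-A[i]; print(np.linalg.norm(d),np.degrees(np.arctan2(d[1],d[0])))
print('div',np.round(px2w('top',[(170.5,239.6),(245,243.3)],.033)*1000,1))
B=px2w('top',[(405,194.3),(436.1,190.7)],.01)*1000; print('ped',B, np.linalg.norm(B[1]-B[0]))
d=(B[1]-B[0]);d/=np.linalg.norm(d); # -y local
y=-d[:2]; x=np.array([y[1],-y[0]]); f=B.mean(0)[:2]
print('yaw',np.degrees(np.arctan2(x[1],x[0])),'origin',f+65*x,'press',f+65*x-29*x)
s=[(f+65*x-29*x)[0]/1000,(f+65*x-29*x)[1]/1000,.044]
print(w2px('top',[s]),w2px('side',[s]), w2px('side',[[.4598,-.3144,.056]]))
E
```

```text
[[560.6 416.1  34. ]
 [552.4 204.5  34. ]
 [347.8 211.9  34. ]
 [354.8 422.7  34. ]] mean [453.9 313.8  34. ]
211.76991170390173 -92.20328429218914
204.7740577456592 177.92361419179005
210.91519841031283 88.08335692920986
205.83289898634806 -1.838382973836758
div [[486.2 415.7  33. ]
 [480.9 214.5  33. ]]
ped [[ 621.13010483 -215.81430478   10.        ]
 [ 632.69969854 -302.39853798   10.        ]] 87.35379177715235
yaw 7.610916185116792 origin [ 691.34227276 -250.49748094] press [ 662.59775336 -254.33839283]
[[422.26119434 178.03306695]] [[401.76743178 277.33821813]] [[314.35461572 326.90094046]]
```

>>> servo_tool(increments=[{"claw": 1,"x": 0.9,"y": 0.8,"az": 1},{"claw": 1,"x": 1,"y": 0.9,"az": 1},{"claw": 1,"x": 1,"y": 0.9,"az": 1},{"claw": 1,"x": 1,"y": 0.9,"az": 1},{"claw": 1,"x": 1,"y": 0.9,"az": 1}], newtons=20)

```text
schema error: expected keys claw, x, y, z, ax, ay, az
```

>>> servo_tool(increments=[{"claw": 1,"x": 1,"y": 0.9,"z": 0,"ax": 0,"ay": 0,"az": 1},{"claw": 1,"x": 1,"y": 0.9,"z": 0,"ax": 0,"ay": 0,"az": 1},{"claw": 1,"x": 1,"y": 0.9,"z": 0,"ax": 0,"ay": 0,"az": 1},{"claw": 1,"x": 1,"y": 0.9,"z": 0,"ax": 0,"ay": 0,"az": 1},{"claw": 1,"x": 1,"y": 0.9,"z": 0,"ax": 0,"ay": 0,"az": 1}], newtons=20)

```text
clock: 0.7
tcp_pos: [0.3341, -0.4224, 0.2482]
orientation: [-0.0, 0.859, 0.512, 0.0]
wrist_force: [0.4, -0.6, -0.5]
finger_gap: 0.0121
```

>>> servo_tool(increments=[{"claw": 1,"x": 1,"y": 0.9,"z": 0,"ax": 0,"ay": 0,"az": 1},{"claw": 1,"x": 1,"y": 0.9,"z": 0,"ax": 0,"ay": 0,"az": 1},{"claw": 1,"x": 1,"y": 0.9,"z": -1,"ax": 0,"ay": 0,"az": 1},{"claw": 1,"x": 1,"y": 0.9,"z": -1,"ax": 0,"ay": 0,"az": 1},{"claw": 1,"x": 1,"y": 0.8,"z": -1,"ax": 0,"ay": 0,"az": 1}])

```text
clock: 1.2
tcp_pos: [0.4593, -0.3123, 0.1727]
orientation: [0.0, 0.632, 0.775, 0.0]
wrist_force: [-0.0, -0.1, -0.4]
finger_gap: 0.0001
```

>>> servo_tool(increments=[{"claw": 1,"x": 0,"y": 0,"z": -1,"ax": 0,"ay": 0,"az": 1},{"claw": 1,"x": 0,"y": 0,"z": 0,"ax": 0,"ay": 0,"az": 1},{"claw": 1,"x": 0,"y": 0,"z": 0,"ax": 0,"ay": 0,"az": 1},{"claw": 1,"x": 0,"y": 0,"z": 0,"ax": 0,"ay": 0,"az": 1},{"claw": 1,"x": 0,"y": 0,"z": 0,"ax": 0,"ay": 0,"az": 1}])

```text
clock: 1.7
tcp_pos: [0.4583, -0.3132, 0.148]
orientation: [-0.0, 0.329, 0.944, 0.0]
wrist_force: [0.6, 0.1, -0.0]
finger_gap: 0.0005
```

>>> servo_tool(increments=[{"claw": 1,"x": 0,"y": 0,"z": 0,"ax": 0,"ay": 0,"az": 1},{"claw": 1,"x": 0,"y": 0,"z": 0,"ax": 0,"ay": 0,"az": 1},{"claw": 1,"x": 0,"y": 0,"z": 0,"ax": 0,"ay": 0,"az": 1},{"claw": 1,"x": 0,"y": 0,"z": 0,"ax": 0,"ay": 0,"az": 1},{"claw": 1,"x": 0,"y": 0,"z": 0,"ax": 0,"ay": 0,"az": 0.6}])

```text
clock: 2.2
tcp_pos: [0.4582, -0.3134, 0.1481]
orientation: [-0.0, 0.015, 1.0, 0.0]
wrist_force: [0.4, 0.8, -0.6]
finger_gap: -0.0003
```

```bash
cat > st.py <<'E'
from h import *
from scipy.spatial.transform import Rotation as R
s=env.get_state(); q=s['orientation']; M=R.from_quat(q[[1,2,3,0]]).as_matrix()
print('t',round(s['clock'],2),'tcp',np.round(s['tcp_pos']*1000,1),'psi',round(np.degrees(np.arctan2(M[1,0],M[0,0])),1),'zax',np.round(M[:,2],3),'F',np.round(s['wrist_force'],2),'gap',round(s['finger_gap']*1000,1),'j',np.round(s['joint_pos'],2))
E
python3 st.py
```

```text
t 2.2 tcp [ 458.2 -313.4  148.1] psi 178.3 zax [-0.  0. -1.] F [ 0.4   0.85 -0.64] gap -0.3 j [-0.74  0.32 -0.19  1.06  0.   -0.71]
```

>>> servo_tool(increments=[{"claw": 1,"x": 0.04,"y": -0.04,"z": -1,"ax": 0,"ay": 0,"az": 0},{"claw": 1,"x": 0,"y": 0,"z": -1,"ax": 0,"ay": 0,"az": 0},{"claw": 1,"x": 0,"y": 0,"z": -1,"ax": 0,"ay": 0,"az": 0},{"claw": 1,"x": 0,"y": 0,"z": -0.5,"ax": 0,"ay": 0,"az": 0},{"claw": 1,"x": 0,"y": 0,"z": 0,"ax": 0,"ay": 0,"az": 0}])

```text
clock: 2.7
tcp_pos: [0.4581, -0.3134, 0.0589]
orientation: [-0.002, 0.017, 1.0, 0.001]
wrist_force: [0.5, -0.1, -0.0]
finger_gap: 0.0
```

>>> servo_tool(increments=[{"claw": 1,"x": 0,"y": 0,"z": -0.1,"ax": 0,"ay": 0,"az": 0},{"claw": 1,"x": 0,"y": 0,"z": -0.1,"ax": 0,"ay": 0,"az": 0},{"claw": 1,"x": 0,"y": 0,"z": -0.1,"ax": 0,"ay": 0,"az": 0}])

```text
clock: 3.0
tcp_pos: [0.46, -0.3151, 0.0543]
orientation: [0.001, 0.017, 1.0, -0.001]
wrist_force: [0.0, 0.2, -0.3]
finger_gap: -0.0002
```

>>> servo_tool(increments=[{"claw": 1,"x": 0,"y": 0,"z": -0.1,"ax": 0,"ay": 0,"az": 0},{"claw": 1,"x": 0,"y": 0,"z": 0,"ax": 0,"ay": 0,"az": 0}])

```text
clock: 3.2
tcp_pos: [0.46, -0.3151, 0.0531]
orientation: [0.001, 0.017, 1.0, -0.001]
wrist_force: [-2.5, 2.4, 11.5]
finger_gap: 0.0003
```

```bash
python3 - <<'E'
from h import *
s=env.get_state(); print(s['ft_torque'],s['wrist_force'],s['tcp_pos'])
E
```

```text
[ 0.44380164  0.61935731 -0.03342924] [-2.47756937  2.35662244 11.54756651] [ 0.45999293 -0.31505122  0.0530638 ]
```

>>> servo_tool(increments=[{"claw": 1,"x": 0,"y": 0,"z": 0.3,"ax": 0,"ay": 0,"az": 0},{"claw": 1,"x": 1,"y": 0,"z": 0,"ax": 0,"ay": 0,"az": 0},{"claw": 1,"x": 0,"y": 0,"z": -0.2,"ax": 0,"ay": 0,"az": 0},{"claw": 1,"x": 0,"y": 0,"z": -0.1,"ax": 0,"ay": 0,"az": 0},{"claw": 1,"x": 0,"y": 0,"z": 0,"ax": 0,"ay": 0,"az": 0}])

```text
clock: 3.7
tcp_pos: [0.4862, -0.3153, 0.053]
orientation: [0.002, 0.017, 1.0, -0.001]
wrist_force: [2.3, 1.7, 9.9]
finger_gap: -0.0002
```

```bash
python3 - <<'E'
from h import *
s=env.get_state(); print(s['ft_torque'],s['wrist_force'],s['tcp_pos'])
E
```

```text
[ 0.28789257 -0.52398475  0.0304583 ] [2.29902504 1.72875052 9.90841673] [ 0.48619107 -0.31534442  0.05297358]
```

>>> servo_tool(increments=[{"claw": 1,"x": 0,"y": 0,"z": 0.3,"ax": 0,"ay": 0,"az": 0},{"claw": 1,"x": -1,"y": 0,"z": 0,"ax": 0,"ay": 0,"az": 0},{"claw": 1,"x": -1,"y": 0,"z": -0.2,"ax": 0,"ay": 0,"az": 0},{"claw": 1,"x": 0,"y": 0,"z": -0.1,"ax": 0,"ay": 0,"az": 0},{"claw": 1,"x": 0,"y": 0,"z": 0,"ax": 0,"ay": 0,"az": 0}])

```text
clock: 4.2
tcp_pos: [0.4333, -0.3141, 0.0505]
orientation: [-0.001, 0.018, 1.0, 0.001]
wrist_force: [-0.1, -0.4, 0.4]
finger_gap: -0.0001
```

```bash
python3 - <<'E'
from h import *
s=env.get_state(); print(s['ft_torque'],s['wrist_force'],s['tcp_pos'])
E
```

```text
[0.00485448 0.00061889 0.03936577] [-0.06333649 -0.36277265  0.35202   ] [ 0.43333849 -0.31412603  0.05046237]
```

>>> servo_tool(increments=[{"claw": 1,"x": 0.6,"y": -0.4,"z": 0.3,"ax": 0,"ay": 0,"az": 0},{"claw": 1,"x": 1,"y": -0.6,"z": 0,"ax": 0,"ay": 0,"az": 0},{"claw": 1,"x": 0,"y": 0,"z": -0.2,"ax": 0,"ay": 0,"az": 0},{"claw": 1,"x": 0,"y": 0,"z": -0.1,"ax": 0,"ay": 0,"az": 0},{"claw": 1,"x": 0,"y": 0,"z": 0,"ax": 0,"ay": 0,"az": 0}])

```text
clock: 4.7
tcp_pos: [0.4737, -0.3386, 0.0499]
orientation: [-0.001, 0.017, 1.0, 0.001]
wrist_force: [-0.9, -0.2, -0.7]
finger_gap: 0.0001
```

```bash
python3 - <<'E'
from h import *
s=env.get_state(); print(s['ft_torque'],s['wrist_force'],s['tcp_pos'])
E
```

```text
[-0.02475947 -0.05671036  0.00240153] [-0.90281415 -0.17910923 -0.68583383] [ 0.47369349 -0.33863191  0.04991876]
```

>>> servo_tool(increments=[{"claw": 1,"x": 0,"y": 0,"z": 0.3,"ax": 0,"ay": 0,"az": 0},{"claw": 1,"x": 0,"y": -0.8,"z": 0,"ax": 0,"ay": 0,"az": 0},{"claw": 1,"x": 0,"y": 0,"z": -0.2,"ax": 0,"ay": 0,"az": 0},{"claw": 1,"x": 0,"y": 0,"z": -0.1,"ax": 0,"ay": 0,"az": 0},{"claw": 1,"x": 0,"y": 0,"z": 0,"ax": 0,"ay": 0,"az": 0}])

```text
clock: 5.2
tcp_pos: [0.4735, -0.3582, 0.0502]
orientation: [-0.001, 0.017, 1.0, 0.001]
wrist_force: [0.1, -0.1, -0.0]
finger_gap: 0.0002
```

```bash
python3 - <<'E'
from h import *
s=env.get_state(); print(s['ft_torque'],s['wrist_force'],s['tcp_pos'])
E
```

```text
[-0.00343894  0.0334909  -0.00327944] [ 0.1287064  -0.07279187 -0.01772465] [ 0.47350192 -0.35823457  0.05015309]
```

>>> servo_tool(increments=[{"claw": 1,"x": 0,"y": 0.8,"z": 0.3,"ax": 0,"ay": 0,"az": 0},{"claw": 1,"x": 0,"y": 1,"z": 0,"ax": 0,"ay": 0,"az": 0},{"claw": 1,"x": 0,"y": 1,"z": -0.2,"ax": 0,"ay": 0,"az": 0},{"claw": 1,"x": 0,"y": 0,"z": -0.1,"ax": 0,"ay": 0,"az": 0},{"claw": 1,"x": 0,"y": 0,"z": 0,"ax": 0,"ay": 0,"az": 0}])

```text
clock: 5.7
tcp_pos: [0.4742, -0.2877, 0.051]
orientation: [-0.0, 0.016, 1.0, 0.0]
wrist_force: [-0.6, -0.6, 0.1]
finger_gap: 0.0002
```

```bash
python3 - <<'E'
from h import *
s=env.get_state(); print(s['ft_torque'],s['wrist_force'],s['tcp_pos'])
E
```

```text
[-0.0071599   0.04923372 -0.0135659 ] [-0.60566529 -0.59546798  0.13472867] [ 0.47418682 -0.28771966  0.0509976 ]
```

>>> servo_tool(increments=[{"claw": 1,"x": 0,"y": 0,"z": 0.3,"ax": 0,"ay": 0,"az": 0},{"claw": 1,"x": 0,"y": 0.8,"z": 0,"ax": 0,"ay": 0,"az": 0},{"claw": 1,"x": 0,"y": 0,"z": -0.2,"ax": 0,"ay": 0,"az": 0},{"claw": 1,"x": 0,"y": 0,"z": -0.1,"ax": 0,"ay": 0,"az": 0},{"claw": 1,"x": 0,"y": 0,"z": 0,"ax": 0,"ay": 0,"az": 0}])

```text
clock: 6.2
tcp_pos: [0.4741, -0.2695, 0.0503]
orientation: [-0.0, 0.017, 1.0, 0.0]
wrist_force: [0.4, -0.3, 0.3]
finger_gap: 0.0003
```

```bash
python3 - <<'E'
from h import *
s=env.get_state(); print(s['ft_torque'],s['wrist_force'],s['tcp_pos'])
E
```

```text
[-0.01650637  0.01731778  0.02963013] [ 0.37318552 -0.34488656  0.32152145] [ 0.47406259 -0.26945631  0.0503145 ]
```

>>> servo_tool(increments=[{"claw": 0.15,"x": 0,"y": -0.8,"z": 0.6,"ax": 0,"ay": 0,"az": 0},{"claw": 0.15,"x": 0,"y": -0.9,"z": 0.6,"ax": 0,"ay": 0,"az": 0},{"claw": 0.15,"x": 0,"y": 0,"z": 0.4,"ax": 0,"ay": 0,"az": 0},{"claw": 0.15,"x": 0,"y": 0,"z": 0,"ax": 0,"ay": 0,"az": 0},{"claw": 0.15,"x": 0,"y": 0,"z": 0,"ax": 0,"ay": 0,"az": 0}])

```text
clock: 6.7
tcp_pos: [0.474, -0.3114, 0.0905]
orientation: [-0.0, 0.017, 1.0, 0.0]
wrist_force: [0.0, 0.1, -0.8]
finger_gap: 0.0717
```

>>> servo_tool(increments=[{"claw": 0.15,"x": 0,"y": 0,"z": 0,"ax": 0,"ay": 0,"az": 0},{"claw": 0.15,"x": 0,"y": 0,"z": -0.6,"ax": 0,"ay": 0,"az": 0},{"claw": 0.15,"x": 0,"y": 0,"z": -0.6,"ax": 0,"ay": 0,"az": 0},{"claw": 0.15,"x": 0,"y": 0,"z": -0.2,"ax": 0,"ay": 0,"az": 0},{"claw": 0.15,"x": 0,"y": 0,"z": 0,"ax": 0,"ay": 0,"az": 0}])

```text
clock: 7.2
tcp_pos: [0.4735, -0.3107, 0.0545]
orientation: [-0.001, 0.017, 1.0, 0.001]
wrist_force: [-0.2, -0.5, 1.1]
finger_gap: 0.0725
```

No contact, so I continue down around the lens and close.

>>> servo_tool(increments=[{"claw": 0.15,"x": 0,"y": -0.05,"z": -0.4,"ax": 0,"ay": 0,"az": 0},{"claw": 0.15,"x": 0,"y": 0,"z": -0.4,"ax": 0,"ay": 0,"az": 0},{"claw": 0.15,"x": 0,"y": 0,"z": -0.3,"ax": 0,"ay": 0,"az": 0},{"claw": 0.15,"x": 0,"y": 0,"z": 0,"ax": 0,"ay": 0,"az": 0}])

```text
clock: 7.6
tcp_pos: [0.4735, -0.3125, 0.0269]
orientation: [-0.001, 0.017, 1.0, 0.001]
wrist_force: [0.4, 0.1, -0.8]
finger_gap: 0.0723
```

>>> servo_tool(increments=[{"claw": 0.3,"x": 0,"y": 0,"z": 0,"ax": 0,"ay": 0,"az": 0},{"claw": 0.4,"x": 0,"y": 0,"z": 0,"ax": 0,"ay": 0,"az": 0},{"claw": 0.5,"x": 0,"y": 0,"z": 0,"ax": 0,"ay": 0,"az": 0},{"claw": 0.65,"x": 0,"y": 0,"z": 0,"ax": 0,"ay": 0,"az": 0},{"claw": 0.65,"x": 0,"y": 0,"z": 0,"ax": 0,"ay": 0,"az": 0}], newtons=20)

```text
clock: 8.1
tcp_pos: [0.4747, -0.3135, 0.0289]
orientation: [0.0, 0.017, 1.0, -0.0]
wrist_force: [-1.5, 0.7, 2.5]
finger_gap: 0.0353
```

```bash
python3 st.py
```

```text
t 8.1 tcp [ 474.7 -313.5   28.9] psi 178.0 zax [ 0.001 -0.001 -1.   ] F [-1.5   0.73  2.49] gap 35.3 j [-0.72  0.46 -0.31  0.8   0.   -0.69]
```

>>> servo_tool(increments=[{"claw": 0.7,"x": 0,"y": 0,"z": 0,"ax": 0,"ay": 0,"az": 0},{"claw": 0.7,"x": 0,"y": 0,"z": 0.2,"ax": 0,"ay": 0,"az": 0},{"claw": 0.7,"x": 0,"y": 0,"z": 0.6,"ax": 0,"ay": 0,"az": 0},{"claw": 0.7,"x": 0,"y": 0,"z": 1,"ax": 0,"ay": 0,"az": 0},{"claw": 0.7,"x": 0,"y": 0,"z": 1,"ax": 0,"ay": 0,"az": 0}], newtons=35)

```text
clock: 8.6
tcp_pos: [0.4738, -0.3127, 0.0985]
orientation: [-0.001, 0.017, 1.0, 0.001]
wrist_force: [0.1, 0.4, -0.5]
finger_gap: 0.0348
```

>>> servo_tool(increments=[{"claw": 0.7,"x": 0,"y": 0,"z": 1,"ax": 0,"ay": 0,"az": 0},{"claw": 0.7,"x": 0,"y": 0,"z": 0.4,"ax": 0,"ay": 0,"az": 0},{"claw": 0.7,"x": 0,"y": 0,"z": 0,"ax": 0,"ay": 0,"az": 0}])

```text
clock: 8.9
tcp_pos: [0.4752, -0.3139, 0.1347]
orientation: [0.001, 0.017, 1.0, -0.001]
wrist_force: [-1.0, 0.1, -1.3]
finger_gap: 0.0349
```

```bash
python3 st.py; python3 - <<'E'
from h import *
snap('wrist','w1'); b=snap('side','s1')
E
```

```text
t 8.9 tcp [ 475.2 -313.9  134.7] psi 178.0 zax [ 0.002 -0.002 -1.   ] F [-0.98  0.12 -1.29] gap 34.9 j [-0.72  0.36 -0.18  1.03  0.   -0.69]
```

View pics/w1.png

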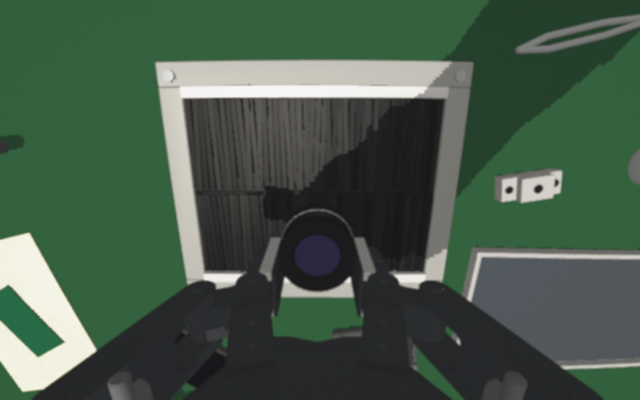

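View pics/s1.png

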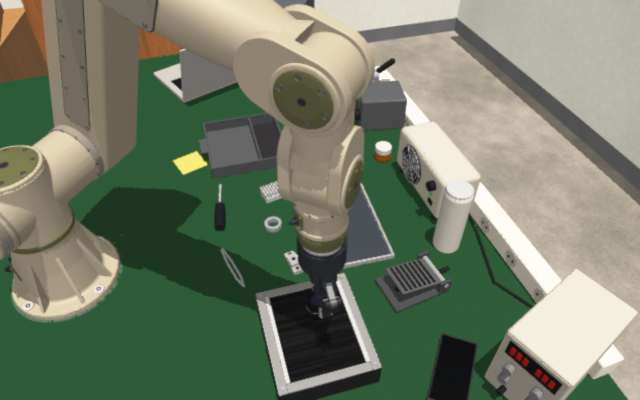

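The wrist view shows the lens upright in the jaws at (317,255). I move it to the blow tray's -y end.

>>> servo_tool(increments=[{"claw": 0.7,"x": 0.7,"y": 0.97,"z": 0,"ax": 0,"ay": 0,"az": 0},{"claw": 0.7,"x": 0.7,"y": 0.97,"z": 0,"ax": 0,"ay": 0,"az": 0},{"claw": 0.7,"x": 0.7,"y": 0.97,"z": 0,"ax": 0,"ay": 0,"az": 0},{"claw": 0.7,"x": 0.7,"y": 0.97,"z": 0,"ax": 0,"ay": 0,"az": 0},{"claw": 0.7,"x": 0.7,"y": 0.97,"z": 0,"ax": 0,"ay": 0,"az": 0}])

```text
clock: 9.5
tcp_pos: [0.5614, -0.1905, 0.1312]
orientation: [-0.002, 0.017, 1.0, 0.001]
wrist_force: [-0.4, -0.6, -0.9]
finger_gap: 0.0348
```

>>> servo_tool(increments=[{"claw": 0.7,"x": 0.7,"y": 0.97,"z": 0,"ax": 0,"ay": 0,"az": 0},{"claw": 0.7,"x": 0.7,"y": 0.97,"z": -0.6,"ax": 0,"ay": 0,"az": 0},{"claw": 0.7,"x": 0.7,"y": 0.97,"z": -1,"ax": 0,"ay": 0,"az": 0},{"claw": 0.7,"x": 0,"y": 0,"z": -1,"ax": 0,"ay": 0,"az": 0},{"claw": 0.7,"x": 0,"y": 0,"z": -0.8,"ax": 0,"ay": 0,"az": 0}])

```text
clock: 10.0
tcp_pos: [0.613, -0.1173, 0.0446]
orientation: [-0.002, 0.016, 1.0, 0.001]
wrist_force: [0.4, -0.7, -1.8]
finger_gap: 0.0347
```

>>> servo_tool(increments=[{"claw": 0.7,"x": 0,"y": 0,"z": -0.4,"ax": 0,"ay": 0,"az": 0},{"claw": 0.7,"x": 0,"y": 0,"z": 0,"ax": 0,"ay": 0,"az": 0}])

```text
clock: 10.2
tcp_pos: [0.6121, -0.1185, 0.0353]
orientation: [-0.003, 0.017, 1.0, 0.001]
wrist_force: [-1.5, -0.1, -0.1]
finger_gap: 0.0354
```

>>> servo_tool(increments=[{"claw": 0.7,"x": 0,"y": 0,"z": -0.2,"ax": 0,"ay": 0,"az": 0},{"claw": 0.7,"x": 0,"y": 0,"z": -0.08,"ax": 0,"ay": 0,"az": 0},{"claw": 0.7,"x": 0,"y": 0,"z": 0,"ax": 0,"ay": 0,"az": 0}])

```text
clock: 10.5
tcp_pos: [0.6147, -0.1196, 0.0319]
orientation: [0.001, 0.017, 1.0, -0.0]
wrist_force: [0.5, -0.1, -0.7]
finger_gap: 0.0344
```

>>> servo_tool(increments=[{"claw": 0.7,"x": 0,"y": 0,"z": -0.06,"ax": 0,"ay": 0,"az": 0},{"claw": 0.7,"x": 0,"y": 0,"z": 0,"ax": 0,"ay": 0,"az": 0}])

```text
clock: 10.7
tcp_pos: [0.6146, -0.1194, 0.0303]
orientation: [0.0, 0.017, 1.0, -0.0]
wrist_force: [-0.4, -0.9, -1.0]
finger_gap: 0.0347
```

>>> servo_tool(increments=[{"claw": 0.7,"x": 0,"y": 0,"z": -0.06,"ax": 0,"ay": 0,"az": 0},{"claw": 0.7,"x": 0,"y": 0,"z": 0,"ax": 0,"ay": 0,"az": 0}])

```text
clock: 10.9
tcp_pos: [0.6143, -0.1192, 0.0283]
orientation: [0.0, 0.017, 1.0, 0.0]
wrist_force: [0.4, 0.3, -1.2]
finger_gap: 0.0348
```

>>> servo_tool(increments=[{"claw": 0.7,"x": 0,"y": 0,"z": -0.06,"ax": 0,"ay": 0,"az": 0},{"claw": 0.7,"x": 0,"y": 0,"z": 0,"ax": 0,"ay": 0,"az": 0}])

```text
clock: 11.1
tcp_pos: [0.6144, -0.1192, 0.028]
orientation: [0.0, 0.017, 1.0, -0.0]
wrist_force: [-3.5, 0.6, 6.1]
finger_gap: 0.035
```

>>> servo_tool(increments=[{"claw": 0.55,"x": 0,"y": 0,"z": 0.04,"ax": 0,"ay": 0,"az": 0},{"claw": 0.45,"x": 0,"y": 0,"z": 0,"ax": 0,"ay": 0,"az": 0},{"claw": 0.25,"x": 0,"y": 0,"z": 0,"ax": 0,"ay": 0,"az": 0},{"claw": 0.25,"x": 0,"y": 0,"z": 0,"ax": 0,"ay": 0,"az": 0},{"claw": 0.25,"x": 0,"y": 0,"z": 0.4,"ax": 0,"ay": 0,"az": 0}])

```text
clock: 11.6
tcp_pos: [0.6131, -0.1188, 0.0366]
orientation: [-0.002, 0.017, 1.0, 0.001]
wrist_force: [-0.7, -0.4, -0.2]
finger_gap: 0.064
```

>>> servo_tool(increments=[{"claw": 0.1,"x": 0,"y": 0,"z": 1,"ax": 0,"ay": 0,"az": 0},{"claw": 0,"x": 0,"y": 0,"z": 1,"ax": 0,"ay": 0,"az": 0},{"claw": 0,"x": -1,"y": 0,"z": 1,"ax": 0,"ay": 0,"az": -1},{"claw": 0,"x": -1,"y": 0,"z": 0.5,"ax": 0,"ay": 0,"az": -1},{"claw": 0,"x": -1,"y": 0,"z": 0,"ax": 0,"ay": 0,"az": -1}])

```text
clock: 12.1
tcp_pos: [0.5403, -0.1198, 0.1285]
orientation: [0.003, 0.227, 0.974, -0.0]
wrist_force: [0.1, -0.9, 0.3]
finger_gap: 0.0852
```

```bash
python3 st.py; cat > parts.py <<'E'
from meas import *
import sys
im=snap('top',sys.argv[1]); b=cv2.cvtColor(im,cv2.COLOR_RGB2BGR)
cv2.imwrite('pics/'+sys.argv[1]+'c.png',cv2.resize(b[150:310,240:410],None,fx=3.6,fy=3.6,interpolation=cv2.INTER_CUBIC))
E
python3 parts.py top2; python3 - <<'E'
from h import *
snap('wrist','w2')
E
```

```text
t 12.1 tcp [ 540.3 -119.8  128.5] psi 153.7 zax [ 0.005 -0.002 -1.   ] F [ 0.12 -0.94  0.25] gap 85.2 j [-0.36  0.33 -0.23  1.    0.    0.1 ]
```

View pics/top2c.png

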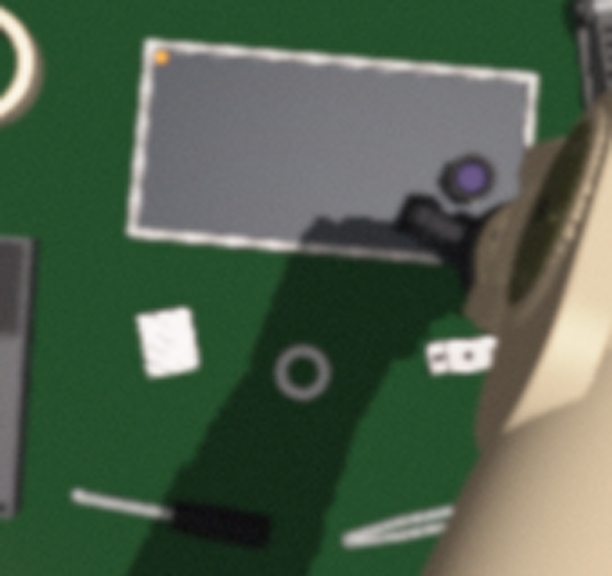

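View pics/w2.png

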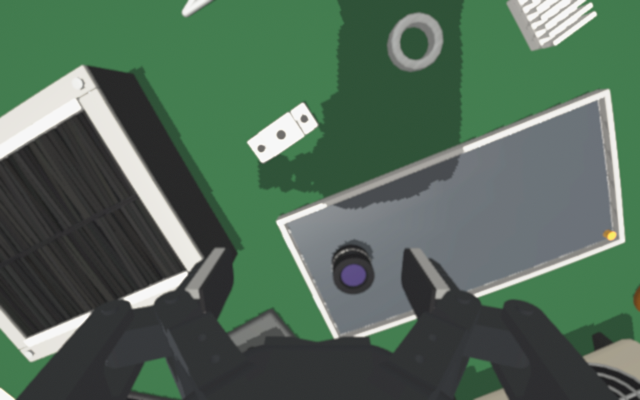

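>>> servo_tool(increments=[{"claw": 0.2,"x": -0.9,"y": 0,"z": 0,"ax": 0,"ay": 0,"az": -1},{"claw": 0.2,"x": -0.9,"y": 0,"z": 0,"ax": 0,"ay": 0,"az": -1},{"claw": 0.2,"x": -0.8,"y": 0.1,"z": -0.4,"ax": 0,"ay": 0,"az": -1},{"claw": 0.2,"x": 0,"y": 0,"z": -0.5,"ax": 0,"ay": 0,"az": -1},{"claw": 0.2,"x": 0,"y": 0,"z": -0.5,"ax": 0,"ay": 0,"az": -1}])

```text
clock: 12.7
tcp_pos: [0.4748, -0.1169, 0.0907]
orientation: [0.001, 0.546, 0.838, 0.0]
wrist_force: [0.5, -0.0, -0.6]
finger_gap: 0.0681
```

>>> servo_tool(increments=[{"claw": 0.3,"x": 0,"y": 0,"z": -0.5,"ax": 0,"ay": 0,"az": -1},{"claw": 0.4,"x": 0,"y": 0,"z": -0.4,"ax": 0,"ay": 0,"az": -0.9},{"claw": 0.4,"x": 0,"y": 0,"z": 0,"ax": 0,"ay": 0,"az": 0}])

```text
clock: 13.0
tcp_pos: [0.474, -0.1165, 0.0669]
orientation: [-0.001, 0.65, 0.76, -0.0]
wrist_force: [-0.0, -1.1, -1.2]
finger_gap: 0.051
```

```bash
python3 st.py; python3 - <<'E'
from h import *
s=env.get_state()['tcp_pos'].copy(); cal=env.calibration('wrist')
im=snap('wrist','w3')
print(w2px('wrist',[[.4726,-.1174,.02],[s[0],s[1],.02]]))
E
```

```text
t 13.0 tcp [ 474.  -116.5   66.9] psi 98.9 zax [-0.002  0.001 -1.   ] F [-0.03 -1.11 -1.21] gap 51.0 j [-0.41  0.29 -0.47  0.82  0.    1.01]
[[314.16808819 229.41927002]
 [316.60148112 228.44412996]]
```

View pics/w3.png

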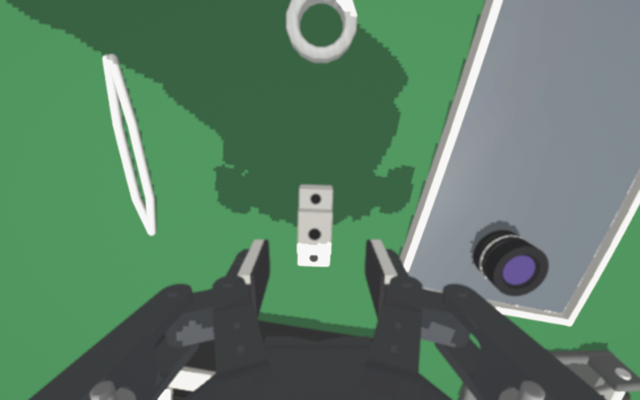

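>>> servo_tool(increments=[{"claw": 0.4,"x": -0.05,"y": -0.12,"z": -0.6,"ax": 0,"ay": 0,"az": 0},{"claw": 0.4,"x": 0,"y": 0,"z": -0.7,"ax": 0,"ay": 0,"az": 0},{"claw": 0.4,"x": 0,"y": 0,"z": -0.4,"ax": 0,"ay": 0,"az": 0},{"claw": 0.4,"x": 0,"y": 0,"z": -0.1,"ax": 0,"ay": 0,"az": 0},{"claw": 0.4,"x": 0,"y": 0,"z": 0,"ax": 0,"ay": 0,"az": 0}])

```text
clock: 13.55
tcp_pos: [0.4733, -0.1197, 0.023]
orientation: [-0.0, 0.65, 0.76, 0.0]
wrist_force: [0.2, -0.3, 0.6]
finger_gap: 0.0509
```

>>> servo_tool(increments=[{"claw": 0.6,"x": 0,"y": 0,"z": 0,"ax": 0,"ay": 0,"az": 0},{"claw": 0.8,"x": 0,"y": 0,"z": 0,"ax": 0,"ay": 0,"az": 0},{"claw": 0.9,"x": 0,"y": 0,"z": 0,"ax": 0,"ay": 0,"az": 0},{"claw": 0.9,"x": 0,"y": 0,"z": 0,"ax": 0,"ay": 0,"az": 0}], newtons=40)

```text
clock: 13.95
tcp_pos: [0.4739, -0.12, 0.0237]
orientation: [0.001, 0.65, 0.76, 0.0]
wrist_force: [0.2, -0.7, 5.5]
finger_gap: 0.0206
```

>>> servo_tool(increments=[{"claw": 0.9,"x": 0,"y": 0,"z": 0.6,"ax": 0,"ay": 0,"az": 0},{"claw": 0.9,"x": 0,"y": 0,"z": 1,"ax": 0,"ay": 0,"az": 0},{"claw": 0.9,"x": 0.5,"y": 0.5,"z": 0.8,"ax": 0,"ay": 0,"az": -0.8},{"claw": 0.9,"x": 1,"y": 0.6,"z": 0,"ax": 0,"ay": 0,"az": -0.7},{"claw": 0.9,"x": 1,"y": 0.6,"z": 0,"ax": 0,"ay": 0,"az": 0}])

```text
clock: 14.45
tcp_pos: [0.5366, -0.0771, 0.0838]
orientation: [0.001, 0.727, 0.686, 0.0]
wrist_force: [0.2, 0.2, -0.2]
finger_gap: 0.0206
```

>>> servo_tool(increments=[{"claw": 0.9,"x": 1,"y": 0.6,"z": 0,"ax": 0,"ay": 0,"az": 0},{"claw": 0.9,"x": 1,"y": 0.6,"z": 0,"ax": 0,"ay": 0,"az": 0},{"claw": 0.9,"x": 1,"y": 0.46,"z": 0,"ax": 0,"ay": 0,"az": 0},{"claw": 0.9,"x": 0.4,"y": 0,"z": -0.5,"ax": 0,"ay": 0,"az": 0},{"claw": 0.9,"x": 0,"y": 0,"z": -0.7,"ax": 0,"ay": 0,"az": 0}])

```text
clock: 14.95
tcp_pos: [0.6227, -0.0358, 0.0526]
orientation: [0.001, 0.726, 0.688, 0.001]
wrist_force: [1.5, 0.3, -1.0]
finger_gap: 0.0209
```

>>> servo_tool(increments=[{"claw": 0.9,"x": 0,"y": 0,"z": -0.5,"ax": 0,"ay": 0,"az": 0},{"claw": 0.9,"x": 0,"y": 0,"z": -0.2,"ax": 0,"ay": 0,"az": 0},{"claw": 0.9,"x": 0,"y": 0,"z": -0.1,"ax": 0,"ay": 0,"az": 0},{"claw": 0.9,"x": 0,"y": 0,"z": -0.1,"ax": 0,"ay": 0,"az": 0}])

```text
clock: 15.35
tcp_pos: [0.6205, -0.0361, 0.0305]
orientation: [0.0, 0.726, 0.687, 0.0]
wrist_force: [1.1, 0.6, -0.9]
finger_gap: 0.0209
```

>>> servo_tool(increments=[{"claw": 0.9,"x": 0,"y": 0,"z": -0.08,"ax": 0,"ay": 0,"az": 0},{"claw": 0.9,"x": 0,"y": 0,"z": -0.06,"ax": 0,"ay": 0,"az": 0},{"claw": 0.9,"x": 0,"y": 0,"z": 0,"ax": 0,"ay": 0,"az": 0}])

```text
clock: 15.65
tcp_pos: [0.6209, -0.036, 0.0287]
orientation: [0.001, 0.726, 0.687, 0.0]
wrist_force: [-3.2, -0.8, 8.0]
finger_gap: 0.0209
```

>>> servo_tool(increments=[{"claw": 0.75,"x": 0,"y": 0,"z": 0,"ax": 0,"ay": 0,"az": 0},{"claw": 0.5,"x": 0,"y": 0,"z": 0,"ax": 0,"ay": 0,"az": 0},{"claw": 0.4,"x": 0,"y": 0,"z": 0,"ax": 0,"ay": 0,"az": 0},{"claw": 0.4,"x": 0,"y": 0,"z": 1,"ax": 0,"ay": 0,"az": 0},{"claw": 0.3,"x": 0,"y": 0,"z": 1,"ax": 0,"ay": 0,"az": 0}])

```text
clock: 16.15
tcp_pos: [0.6198, -0.0356, 0.0764]
orientation: [-0.001, 0.726, 0.687, -0.001]
wrist_force: [0.3, 0.0, -0.0]
finger_gap: 0.0598
```

>>> servo_tool(increments=[{"claw": 0.2,"x": -1,"y": 0.3,"z": 0.3,"ax": 0,"ay": 0,"az": 0},{"claw": 0.2,"x": -1,"y": 0.3,"z": 0,"ax": 0,"ay": 0,"az": 0},{"claw": 0.2,"x": -1,"y": 0.3,"z": 0,"ax": 0,"ay": 0,"az": 0},{"claw": 0.2,"x": -1,"y": 0.3,"z": 0,"ax": 0,"ay": 0,"az": 0},{"claw": 0.2,"x": -1,"y": 0.3,"z": 0,"ax": 0,"ay": 0,"az": 0}])

```text
clock: 16.65
tcp_pos: [0.4948, 0.0021, 0.0844]
orientation: [0.0, 0.726, 0.687, 0.0]
wrist_force: [0.2, 0.4, 0.4]
finger_gap: 0.0684
```

>>> servo_tool(increments=[{"claw": 0.2,"x": -1,"y": 0.14,"z": 0,"ax": 0,"ay": 0,"az": 0},{"claw": 0.2,"x": -0.5,"y": 0,"z": 0,"ax": 0,"ay": 0,"az": 0},{"claw": 0.2,"x": 0,"y": 0,"z": -0.4,"ax": 0,"ay": 0,"az": 0},{"claw": 0.2,"x": 0,"y": 0,"z": 0,"ax": 0,"ay": 0,"az": 0}])

```text
clock: 17.05
tcp_pos: [0.4587, 0.005, 0.0735]
orientation: [0.0, 0.726, 0.687, 0.0]
wrist_force: [-1.1, -0.3, -0.6]
finger_gap: 0.0683
```

```bash
python3 st.py; python3 - <<'E'
from h import *
s=env.get_state()['tcp_pos'].copy(); cal=env.calibration('wrist')
im=snap('wrist','w4')
print(w2px('wrist',[[.4578,.0053,.014],[s[0],s[1],.014]]))
E
```

```text
t 17.05 tcp [458.7   5.   73.5] psi 86.8 zax [ 0. -0. -1.] F [-1.11 -0.32 -0.58] gap 68.3 j [-0.16  0.23 -0.53  0.81  0.    1.46]
[[315.06438719 221.33647757]
 [316.32587357 221.62433071]]
```

View pics/w4.png

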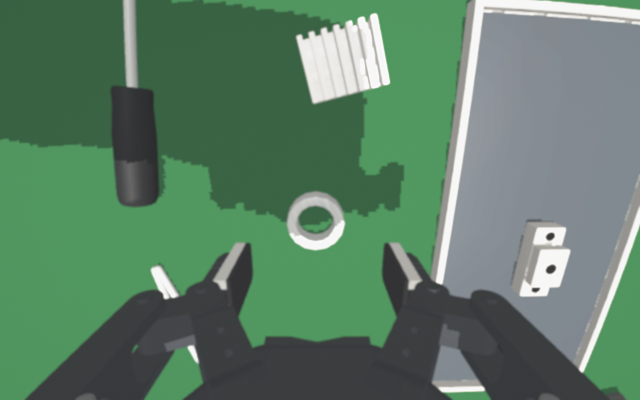

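>>> servo_tool(increments=[{"claw": 0.2,"x": -0.03,"y": 0,"z": -0.8,"ax": 0,"ay": 0,"az": 0},{"claw": 0.2,"x": 0,"y": 0,"z": -0.8,"ax": 0,"ay": 0,"az": 0},{"claw": 0.2,"x": 0,"y": 0,"z": -0.4,"ax": 0,"ay": 0,"az": 0},{"claw": 0.2,"x": 0,"y": 0,"z": -0.16,"ax": 0,"ay": 0,"az": 0},{"claw": 0.2,"x": 0,"y": 0,"z": 0,"ax": 0,"ay": 0,"az": 0}])

```text
clock: 17.6
tcp_pos: [0.4576, 0.0052, 0.0199]
orientation: [-0.0, 0.726, 0.687, -0.0]
wrist_force: [-0.6, 0.2, 0.2]
finger_gap: 0.0681
```

>>> servo_tool(increments=[{"claw": 0.4,"x": 0,"y": 0,"z": 0,"ax": 0,"ay": 0,"az": 0},{"claw": 0.55,"x": 0,"y": 0,"z": 0,"ax": 0,"ay": 0,"az": 0},{"claw": 0.65,"x": 0,"y": 0,"z": 0,"ax": 0,"ay": 0,"az": 0},{"claw": 0.65,"x": 0,"y": 0,"z": 0,"ax": 0,"ay": 0,"az": 0}])

```text
clock: 18.0
tcp_pos: [0.4582, 0.0051, 0.0215]
orientation: [0.001, 0.726, 0.687, 0.001]
wrist_force: [-1.5, 0.8, 6.1]
finger_gap: 0.0378
```

>>> servo_tool(increments=[{"claw": 0.7,"x": 0,"y": 0,"z": 0.6,"ax": 0,"ay": 0,"az": 0},{"claw": 0.7,"x": 0,"y": 0,"z": 1,"ax": 0,"ay": 0,"az": 0},{"claw": 0.7,"x": 0.7,"y": 0.2,"z": 0.6,"ax": 0,"ay": 0,"az": 0},{"claw": 0.7,"x": 1,"y": 0.2,"z": 0,"ax": 0,"ay": 0,"az": 0},{"claw": 0.7,"x": 1,"y": 0.2,"z": 0,"ax": 0,"ay": 0,"az": 0}])

```text
clock: 18.5
tcp_pos: [0.5263, 0.0204, 0.0768]
orientation: [0.001, 0.726, 0.687, 0.001]
wrist_force: [0.9, 1.4, -0.2]
finger_gap: 0.038
```

>>> servo_tool(increments=[{"claw": 0.7,"x": 1,"y": 0.2,"z": 0,"ax": 0,"ay": 0,"az": 0},{"claw": 0.7,"x": 1,"y": 0.2,"z": 0,"ax": 0,"ay": 0,"az": 0},{"claw": 0.7,"x": 1,"y": 0,"z": 0,"ax": 0,"ay": 0,"az": 0},{"claw": 0.7,"x": 1,"y": 0,"z": -0.4,"ax": 0,"ay": 0,"az": 0},{"claw": 0.7,"x": 0,"y": 0,"z": -0.7,"ax": 0,"ay": 0,"az": 0}])

```text
clock: 19.0
tcp_pos: [0.63, 0.03, 0.0495]
orientation: [0.003, 0.726, 0.687, 0.003]
wrist_force: [-0.6, -0.6, -1.1]
finger_gap: 0.0379
```

>>> servo_tool(increments=[{"claw": 0.7,"x": 0,"y": 0,"z": -0.5,"ax": 0,"ay": 0,"az": 0},{"claw": 0.7,"x": 0,"y": 0,"z": -0.2,"ax": 0,"ay": 0,"az": 0},{"claw": 0.7,"x": 0,"y": 0,"z": -0.1,"ax": 0,"ay": 0,"az": 0},{"claw": 0.7,"x": 0,"y": 0,"z": 0,"ax": 0,"ay": 0,"az": 0}])

```text
clock: 19.4
tcp_pos: [0.6244, 0.0303, 0.0279]
orientation: [-0.0, 0.726, 0.687, -0.0]
wrist_force: [-0.4, 0.2, -0.2]
finger_gap: 0.0377
```

>>> servo_tool(increments=[{"claw": 0.7,"x": 0,"y": 0,"z": -0.06,"ax": 0,"ay": 0,"az": 0},{"claw": 0.7,"x": 0,"y": 0,"z": -0.06,"ax": 0,"ay": 0,"az": 0},{"claw": 0.7,"x": 0,"y": 0,"z": 0,"ax": 0,"ay": 0,"az": 0}])

```text
clock: 19.7
tcp_pos: [0.6254, 0.0302, 0.0265]
orientation: [0.001, 0.726, 0.687, 0.001]
wrist_force: [-2.0, 1.3, 6.1]
finger_gap: 0.0382
```

>>> servo_tool(increments=[{"claw": 0.5,"x": 0,"y": 0,"z": 0,"ax": 0,"ay": 0,"az": 0},{"claw": 0.35,"x": 0,"y": 0,"z": 0,"ax": 0,"ay": 0,"az": 0},{"claw": 0.25,"x": 0,"y": 0,"z": 0,"ax": 0,"ay": 0,"az": 0},{"claw": 0.2,"x": 0,"y": 0,"z": 1,"ax": 0,"ay": 0,"az": 0},{"claw": 0.1,"x": 0,"y": 0,"z": 1,"ax": 0,"ay": 0,"az": 0}])

```text
clock: 20.2
tcp_pos: [0.6238, 0.0303, 0.0742]
orientation: [-0.001, 0.726, 0.687, -0.001]
wrist_force: [0.7, -0.3, -0.3]
finger_gap: 0.0768
```

>>> servo_tool(increments=[{"claw": 0.1,"x": -1,"y": 0.5,"z": 0.3,"ax": 0,"ay": 0,"az": 1},{"claw": 0.1,"x": -1,"y": 0.5,"z": 0,"ax": 0,"ay": 0,"az": 0.7},{"claw": 0.1,"x": -1,"y": 0.5,"z": 0,"ax": 0,"ay": 0,"az": 0},{"claw": 0.1,"x": -1,"y": 0.5,"z": 0,"ax": 0,"ay": 0,"az": 0},{"claw": 0.1,"x": -1,"y": 0.5,"z": 0,"ax": 0,"ay": 0,"az": 0}])

```text
clock: 20.7
tcp_pos: [0.4988, 0.0932, 0.0823]
orientation: [0.0, 0.64, 0.768, 0.0]
wrist_force: [-0.2, 0.9, -0.1]
finger_gap: 0.0772
```

>>> servo_tool(increments=[{"claw": 0.1,"x": -0.8,"y": 0.5,"z": 0,"ax": 0,"ay": 0,"az": 0},{"claw": 0.1,"x": 0,"y": 0,"z": 0,"ax": 0,"ay": 0,"az": 0}])

```text
clock: 20.9
tcp_pos: [0.4765, 0.1064, 0.082]
orientation: [-0.001, 0.639, 0.769, -0.001]
wrist_force: [0.2, -0.6, 0.1]
finger_gap: 0.0772
```

```bash
python3 st.py; python3 - <<'E'
from h import *
s=env.get_state()['tcp_pos'].copy(); cal=env.calibration('wrist')
im=snap('wrist','w5')
print(w2px('wrist',[[.479,.1055,.026],[s[0],s[1],.026]]))
E
```

```text
t 20.9 tcp [476.5 106.4  82. ] psi 100.6 zax [-0.003  0.    -1.   ] F [ 0.15 -0.59  0.11] gap 77.2 j [ 0.05  0.27 -0.45  0.86  0.    1.44]
[[317.48663375 224.14082875]
 [314.0929113  222.260634  ]]
```

View pics/w5.png

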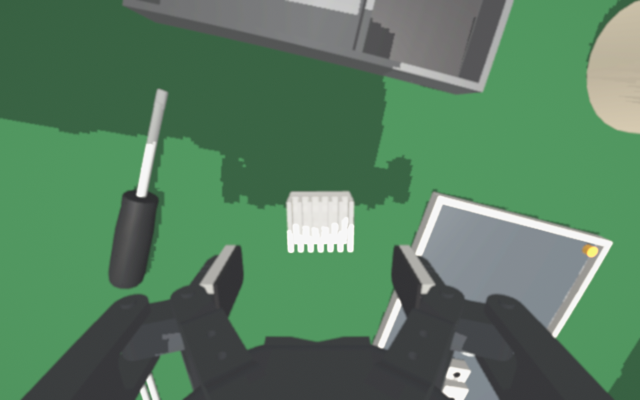

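>>> servo_tool(increments=[{"claw": 0.2,"x": 0.14,"y": 0,"z": -0.8,"ax": 0,"ay": 0,"az": 0},{"claw": 0.2,"x": 0,"y": 0,"z": -0.8,"ax": 0,"ay": 0,"az": 0},{"claw": 0.2,"x": 0,"y": 0,"z": -0.5,"ax": 0,"ay": 0,"az": 0},{"claw": 0.2,"x": 0,"y": 0,"z": -0.26,"ax": 0,"ay": 0,"az": 0},{"claw": 0.2,"x": 0,"y": 0,"z": 0,"ax": 0,"ay": 0,"az": 0}])

```text
clock: 21.45
tcp_pos: [0.4836, 0.1049, 0.0226]
orientation: [-0.0, 0.64, 0.768, -0.0]
wrist_force: [0.2, -0.2, 0.7]
finger_gap: 0.0684
```

>>> servo_tool(increments=[{"claw": 0.4,"x": 0,"y": 0,"z": 0,"ax": 0,"ay": 0,"az": 0},{"claw": 0.55,"x": 0,"y": 0,"z": 0,"ax": 0,"ay": 0,"az": 0},{"claw": 0.65,"x": 0,"y": 0,"z": 0,"ax": 0,"ay": 0,"az": 0},{"claw": 0.65,"x": 0,"y": 0,"z": 0,"ax": 0,"ay": 0,"az": 0}])

```text
clock: 21.85
tcp_pos: [0.4843, 0.1053, 0.0242]
orientation: [0.001, 0.64, 0.769, 0.001]
wrist_force: [-0.3, 0.2, 4.3]
finger_gap: 0.0432
```

>>> servo_tool(increments=[{"claw": 0.65,"x": 0,"y": 0,"z": 0.6,"ax": 0,"ay": 0,"az": 0},{"claw": 0.65,"x": 0,"y": 0,"z": 1,"ax": 0,"ay": 0,"az": 0},{"claw": 0.65,"x": 0.8,"y": -0.1,"z": 0.6,"ax": 0,"ay": 0,"az": -0.9},{"claw": 0.65,"x": 1,"y": -0.1,"z": 0,"ax": 0,"ay": 0,"az": -0.9},{"claw": 0.65,"x": 1,"y": -0.1,"z": 0,"ax": 0,"ay": 0,"az": 0}])

```text
clock: 22.35
tcp_pos: [0.5546, 0.0979, 0.0794]
orientation: [0.001, 0.732, 0.681, 0.001]
wrist_force: [0.3, -0.2, -0.2]
finger_gap: 0.0429
```

>>> servo_tool(increments=[{"claw": 0.65,"x": 1,"y": -0.1,"z": 0,"ax": 0,"ay": 0,"az": 0},{"claw": 0.65,"x": 1,"y": -0.1,"z": 0,"ax": 0,"ay": 0,"az": 0},{"claw": 0.65,"x": 1,"y": -0.1,"z": 0,"ax": 0,"ay": 0,"az": 0},{"claw": 0.65,"x": 0,"y": 0,"z": -0.6,"ax": 0,"ay": 0,"az": 0},{"claw": 0.65,"x": 0,"y": 0,"z": -0.7,"ax": 0,"ay": 0,"az": 0}])

```text
clock: 22.85
tcp_pos: [0.6299, 0.0902, 0.046]
orientation: [0.001, 0.731, 0.682, 0.001]
wrist_force: [0.2, 0.4, -0.7]
finger_gap: 0.043
```

>>> servo_tool(increments=[{"claw": 0.65,"x": 0,"y": 0,"z": -0.3,"ax": 0,"ay": 0,"az": 0},{"claw": 0.65,"x": 0,"y": 0,"z": -0.2,"ax": 0,"ay": 0,"az": 0},{"claw": 0.65,"x": 0,"y": 0,"z": -0.1,"ax": 0,"ay": 0,"az": 0},{"claw": 0.65,"x": 0,"y": 0,"z": 0,"ax": 0,"ay": 0,"az": 0}])

```text
clock: 23.25
tcp_pos: [0.6284, 0.0904, 0.0311]
orientation: [0.0, 0.731, 0.682, 0.0]
wrist_force: [-0.2, -0.8, -0.1]
finger_gap: 0.0433
```

>>> servo_tool(increments=[{"claw": 0.65,"x": 0,"y": 0,"z": -0.08,"ax": 0,"ay": 0,"az": 0},{"claw": 0.65,"x": 0,"y": 0,"z": -0.06,"ax": 0,"ay": 0,"az": 0},{"claw": 0.65,"x": 0,"y": 0,"z": 0,"ax": 0,"ay": 0,"az": 0}])

```text
clock: 23.55
tcp_pos: [0.629, 0.0903, 0.0292]
orientation: [0.001, 0.731, 0.682, 0.001]
wrist_force: [-2.5, -0.1, 7.3]
finger_gap: 0.0433
```

>>> servo_tool(increments=[{"claw": 0.5,"x": 0,"y": 0,"z": 0,"ax": 0,"ay": 0,"az": 0},{"claw": 0.35,"x": 0,"y": 0,"z": 0,"ax": 0,"ay": 0,"az": 0},{"claw": 0.2,"x": 0,"y": 0,"z": 0,"ax": 0,"ay": 0,"az": 0},{"claw": 0.2,"x": 0,"y": 0,"z": 1,"ax": 0,"ay": 0,"az": 0},{"claw": 0.2,"x": 0,"y": 0,"z": 1,"ax": 0,"ay": 0,"az": 0}])

```text
clock: 24.05
tcp_pos: [0.6274, 0.0902, 0.0768]
orientation: [-0.001, 0.731, 0.682, -0.001]
wrist_force: [-0.4, 0.1, 0.5]
finger_gap: 0.0685
```

>>> servo_tool(increments=[{"claw": 0.6,"x": -1,"y": -1,"z": 1,"ax": 0,"ay": 0,"az": 0},{"claw": 1,"x": -1,"y": -1,"z": 0,"ax": 0,"ay": 0,"az": 0},{"claw": 1,"x": -1,"y": -1,"z": 0,"ax": 0,"ay": 0,"az": 0},{"claw": 1,"x": -1,"y": -1,"z": 0,"ax": 0,"ay": 0,"az": 0},{"claw": 1,"x": -1,"y": -1,"z": 0,"ax": 0,"ay": 0,"az": 0}])

```text
clock: 24.55
tcp_pos: [0.5024, -0.0355, 0.1025]
orientation: [0.0, 0.731, 0.682, 0.0]
wrist_force: [0.8, -0.1, -0.1]
finger_gap: 0.0001
```

>>> servo_tool(increments=[{"claw": 1,"x": 0,"y": -1,"z": 0,"ax": 0,"ay": 0,"az": 0},{"claw": 1,"x": 0,"y": -1,"z": 0,"ax": 0,"ay": 0,"az": 0},{"claw": 1,"x": 0,"y": -1,"z": 0,"ax": 0,"ay": 0,"az": 0},{"claw": 1,"x": 0,"y": -1,"z": 0,"ax": 0,"ay": 0,"az": 0},{"claw": 1,"x": 0,"y": -1,"z": 0,"ax": 0,"ay": 0,"az": 0}])

```text
clock: 25.05
tcp_pos: [0.5033, -0.1608, 0.1025]
orientation: [0.0, 0.731, 0.682, 0.0]
wrist_force: [0.1, 0.4, 0.2]
finger_gap: -0.0001
```

```bash
python3 st.py; python3 - <<'E'
from h import *
im=snap('top','top3'); b=cv2.cvtColor(im,cv2.COLOR_RGB2BGR)
cv2.imwrite('pics/c5.png',cv2.resize(b[130:270,260:450],None,fx=4,fy=4,interpolation=cv2.INTER_CUBIC))
snap('side','s3')
E
```

```text
t 25.05 tcp [ 503.3 -160.8  102.5] psi 86.0 zax [ 0.001 -0.    -1.   ] F [0.09 0.36 0.15] gap -0.1 j [-0.46  0.31 -0.33  0.93  0.    1.18]
```

View pics/c5.png

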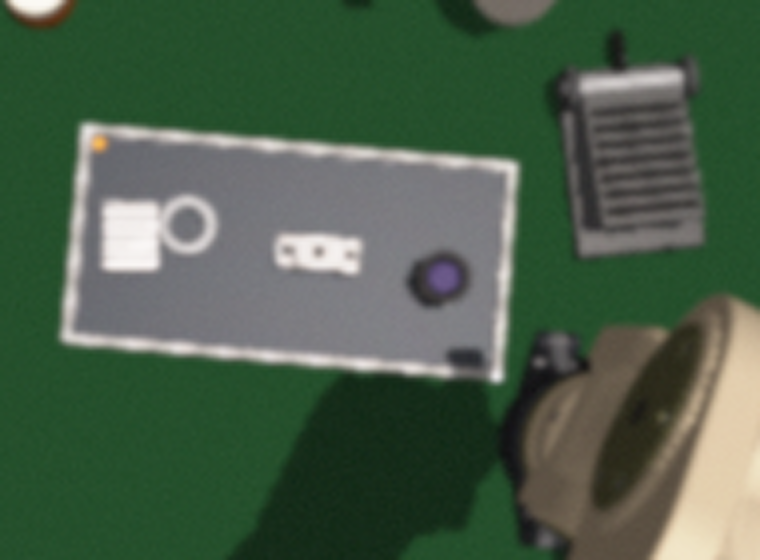

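View pics/s3.png

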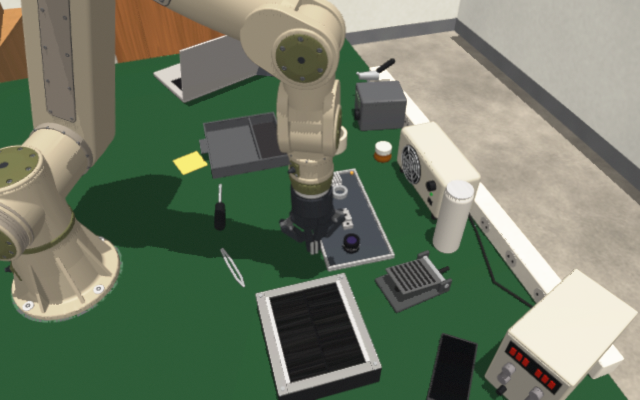

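The ring has been nudged beside the housing (crop 187,224), but all four items are within the tray rim with the lens upright. Next is the pedal.

>>> servo_tool(increments=[{"claw": 1,"x": 0.6,"y": -0.9,"z": 0,"ax": 0,"ay": 0,"az": 0},{"claw": 1,"x": 0.8,"y": -0.9,"z": 0,"ax": 0,"ay": 0,"az": 0},{"claw": 1,"x": 1,"y": -0.9,"z": 0,"ax": 0,"ay": 0,"az": 0},{"claw": 1,"x": 1,"y": -0.6,"z": 0,"ax": 0,"ay": 0,"az": 0},{"claw": 1,"x": 1,"y": -0.3,"z": 0,"ax": 0,"ay": 0,"az": 0}])

```text
clock: 25.65
tcp_pos: [0.6143, -0.2504, 0.1022]
orientation: [0.0, 0.731, 0.682, 0.0]
wrist_force: [0.9, -0.2, -0.2]
finger_gap: -0.0001
```

>>> servo_tool(increments=[{"claw": 1,"x": 1,"y": -0.1,"z": 0,"ax": 0,"ay": 0,"az": 0},{"claw": 1,"x": 0.95,"y": 0,"z": -0.6,"ax": 0,"ay": 0,"az": 0},{"claw": 1,"x": 0,"y": 0,"z": -0.7,"ax": 0,"ay": 0,"az": 0},{"claw": 1,"x": 0,"y": 0,"z": 0,"ax": 0,"ay": 0,"az": 0}])

```text
clock: 26.05
tcp_pos: [0.6608, -0.2502, 0.0663]
orientation: [-0.003, 0.731, 0.683, -0.001]
wrist_force: [-0.4, 0.3, 0.4]
finger_gap: -0.0001
```

```bash
python3 st.py; python3 - <<'E'
from h import *
snap('wrist','w6')
E
```

```text
t 26.05 tcp [ 660.8 -250.2   66.3] psi 86.1 zax [-0.005  0.003 -1.   ] F [-0.36  0.28  0.45] gap -0.1 j [-0.48  0.66  0.16  1.07  0.    1.16]
```

View pics/w6.png

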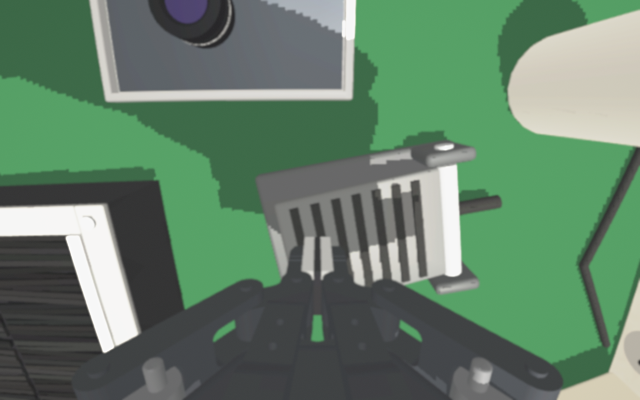

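>>> servo_tool(increments=[{"claw": 1,"x": 0,"y": -0.1,"z": -0.3,"ax": 0,"ay": 0,"az": 0},{"claw": 1,"x": 0,"y": 0,"z": -0.2,"ax": 0,"ay": 0,"az": 0},{"claw": 1,"x": 0,"y": 0,"z": -0.2,"ax": 0,"ay": 0,"az": 0},{"claw": 1,"x": 0,"y": 0,"z": 0,"ax": 0,"ay": 0,"az": 0}])

```text
clock: 26.5
tcp_pos: [0.6615, -0.2551, 0.0533]
orientation: [0.0, 0.731, 0.682, -0.0]
wrist_force: [-2.9, -0.3, 6.8]
finger_gap: 0.0001
```

>>> servo_tool(increments=[{"claw": 1,"x": 0,"y": 0,"z": -0.2,"ax": 0,"ay": 0,"az": 0},{"claw": 1,"x": 0,"y": 0,"z": -0.2,"ax": 0,"ay": 0,"az": 0},{"claw": 1,"x": 0,"y": 0,"z": 0,"ax": 0,"ay": 0,"az": 0}])

```text
clock: 26.8
tcp_pos: [0.6618, -0.2553, 0.0443]
orientation: [0.001, 0.731, 0.682, -0.0]
wrist_force: [-4.2, 0.7, 10.2]
finger_gap: -0.0004
```

>>> servo_tool(increments=[{"claw": 1,"x": 0,"y": 0,"z": -0.16,"ax": 0,"ay": 0,"az": 0},{"claw": 1,"x": 0,"y": 0,"z": 0,"ax": 0,"ay": 0,"az": 0}])

```text
clock: 27.0
tcp_pos: [0.662, -0.2554, 0.0431]
orientation: [0.002, 0.731, 0.682, 0.0]
wrist_force: [-7.9, 2.4, 18.6]
finger_gap: 0.0001
```

>>> servo_tool(increments=[{"claw": 1,"x": 0,"y": 0,"z": -0.1,"ax": 0,"ay": 0,"az": 0},{"claw": 1,"x": 0,"y": 0,"z": 0,"ax": 0,"ay": 0,"az": 0}])

```text
clock: 27.2
tcp_pos: [0.662, -0.2554, 0.0428]
orientation: [0.002, 0.731, 0.682, 0.0]
wrist_force: [-12.2, 4.3, 29.6]
finger_gap: -0.0
```

>>> servo_tool(increments=[{"claw": 1,"x": 0,"y": 0,"z": 0,"ax": 0,"ay": 0,"az": 0},{"claw": 1,"x": 0,"y": 0,"z": 0,"ax": 0,"ay": 0,"az": 0},{"claw": 1,"x": 0,"y": 0,"z": 0,"ax": 0,"ay": 0,"az": 0},{"claw": 1,"x": 0,"y": 0,"z": 0,"ax": 0,"ay": 0,"az": 0},{"claw": 1,"x": 0,"y": 0,"z": 0,"ax": 0,"ay": 0,"az": 0}])

```text
clock: 27.7
tcp_pos: [0.662, -0.2554, 0.0428]
orientation: [0.002, 0.731, 0.682, 0.0]
wrist_force: [-12.2, 5.4, 29.2]
finger_gap: -0.0002
```

>>> servo_tool(increments=[{"claw": 1,"x": 0,"y": 0,"z": 0,"ax": 0,"ay": 0,"az": 0},{"claw": 1,"x": 0,"y": 0,"z": 0,"ax": 0,"ay": 0,"az": 0},{"claw": 1,"x": 0,"y": 0,"z": 0,"ax": 0,"ay": 0,"az": 0},{"claw": 1,"x": 0,"y": 0,"z": 0,"ax": 0,"ay": 0,"az": 0},{"claw": 1,"x": 0,"y": 0,"z": 0,"ax": 0,"ay": 0,"az": 0}])

```text
clock: 28.2
tcp_pos: [0.662, -0.2554, 0.0428]
orientation: [0.002, 0.731, 0.682, 0.0]
wrist_force: [-11.5, 3.7, 29.6]
finger_gap: 0.0002
```

>>> servo_tool(increments=[{"claw": 1,"x": 0,"y": 0,"z": 0,"ax": 0,"ay": 0,"az": 0},{"claw": 1,"x": 0,"y": 0,"z": 0,"ax": 0,"ay": 0,"az": 0},{"claw": 1,"x": 0,"y": 0,"z": 0,"ax": 0,"ay": 0,"az": 0},{"claw": 1,"x": 0,"y": 0,"z": 0,"ax": 0,"ay": 0,"az": 0},{"claw": 1,"x": 0,"y": 0,"z": 0,"ax": 0,"ay": 0,"az": 0}])

```text
clock: 28.7
tcp_pos: [0.662, -0.2554, 0.0428]
orientation: [0.002, 0.731, 0.682, 0.0]
wrist_force: [-12.6, 4.1, 29.6]
finger_gap: -0.0001
```

>>> servo_tool(increments=[{"claw": 1,"x": 0,"y": 0,"z": 0,"ax": 0,"ay": 0,"az": 0},{"claw": 1,"x": 0,"y": 0,"z": 0,"ax": 0,"ay": 0,"az": 0},{"claw": 1,"x": 0,"y": 0,"z": 0,"ax": 0,"ay": 0,"az": 0},{"claw": 1,"x": 0,"y": 0,"z": 0,"ax": 0,"ay": 0,"az": 0},{"claw": 1,"x": 0,"y": 0,"z": 0,"ax": 0,"ay": 0,"az": 0}])

```text
clock: 29.2
tcp_pos: [0.662, -0.2554, 0.0428]
orientation: [0.002, 0.731, 0.682, 0.0]
wrist_force: [-11.5, 4.1, 29.8]
finger_gap: -0.0003
```

>>> servo_tool(increments=[{"claw": 1,"x": 0,"y": 0,"z": 0,"ax": 0,"ay": 0,"az": 0},{"claw": 1,"x": 0,"y": 0,"z": 0,"ax": 0,"ay": 0,"az": 0},{"claw": 1,"x": 0,"y": 0,"z": 0,"ax": 0,"ay": 0,"az": 0}])

```text
clock: 29.5
tcp_pos: [0.6621, -0.2554, 0.0428]
orientation: [0.002, 0.731, 0.682, 0.0]
wrist_force: [-10.8, 3.4, 30.4]
finger_gap: 0.0001
```

```bash
python3 st.py; python3 - <<'E'
from h import *
im=snap('side','s4'); b=cv2.cvtColor(im,cv2.COLOR_RGB2BGR)
im=snap('top','top4'); t=cv2.cvtColor(im,cv2.COLOR_RGB2BGR)
cv2.imwrite('pics/c6.png',np.hstack([cv2.resize(b[150:310,290:460],(400,376)),cv2.resize(t[140:240,260:366],(400,376))]))
E
```

```text
t 29.5 tcp [ 662.1 -255.4   42.8] psi 86.0 zax [ 0.003 -0.003 -1.   ] F [-10.8    3.45  30.39] gap 0.1 j [-0.48  0.68  0.12  1.01 -0.    1.16]
```

View pics/c6.png

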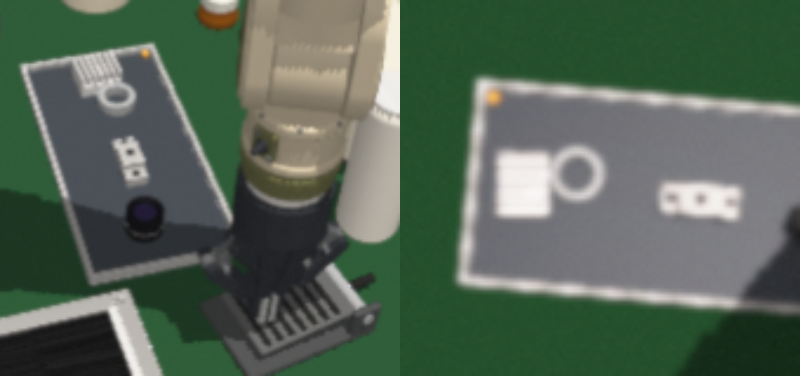

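>>> servo_tool(increments=[{"claw": 1,"x": 0,"y": 0,"z": 0.3,"ax": 0,"ay": 0,"az": 0},{"claw": 1,"x": 0,"y": 0,"z": 0.3,"ax": 0,"ay": 0,"az": 0},{"claw": 1,"x": 0,"y": 0,"z": 0.4,"ax": 0,"ay": 0,"az": 0},{"claw": 1,"x": 0,"y": 0,"z": 1,"ax": 0,"ay": 0,"az": 0},{"claw": 0.3,"x": -0.3,"y": 0,"z": 1,"ax": 0,"ay": 0,"az": 1}])

```text
clock: 30.1
tcp_pos: [0.6544, -0.2546, 0.1111]
orientation: [-0.0, 0.681, 0.733, -0.0]
wrist_force: [0.4, -0.6, -0.1]
finger_gap: 0.0132
```

>>> servo_tool(increments=[{"claw": 0.2,"x": -1,"y": 0,"z": 0.4,"ax": 0,"ay": 0,"az": 1},{"claw": 0.2,"x": -1,"y": 0,"z": 0,"ax": 0,"ay": 0,"az": 1},{"claw": 0.2,"x": -1,"y": 0,"z": 0,"ax": 0,"ay": 0,"az": 1},{"claw": 0.2,"x": -1,"y": 0,"z": 0,"ax": 0,"ay": 0,"az": 1},{"claw": 0.2,"x": -0.8,"y": 0.4,"z": 0,"ax": 0,"ay": 0,"az": 1}])

```text
clock: 30.6
tcp_pos: [0.5331, -0.2455, 0.1211]
orientation: [0.0, 0.389, 0.921, -0.0]
wrist_force: [-0.5, -0.1, 0.1]
finger_gap: 0.0684
```

>>> servo_tool(increments=[{"claw": 0.2,"x": 0,"y": 0.5,"z": 0,"ax": 0,"ay": 0,"az": 1},{"claw": 0.2,"x": 0,"y": 0.5,"z": 0,"ax": 0,"ay": 0,"az": 1},{"claw": 0.2,"x": 0,"y": 0,"z": 0,"ax": 0,"ay": 0,"az": 1},{"claw": 0.2,"x": 0,"y": 0,"z": 0,"ax": 0,"ay": 0,"az": 1},{"claw": 0.2,"x": 0,"y": 0,"z": 0,"ax": 0,"ay": 0,"az": 1}])

```text
clock: 31.1
tcp_pos: [0.5344, -0.2196, 0.1211]
orientation: [0.0, 0.049, 0.999, -0.0]
wrist_force: [0.4, -0.3, -0.1]
finger_gap: 0.0684
```

```bash
python3 st.py; python3 - <<'E'
from meas import *
im=snap('top','top5'); t=cv2.cvtColor(im,cv2.COLOR_RGB2BGR)
cv2.imwrite('pics/c7.png',cv2.resize(t[130:270,260:450],None,fx=4,fy=4,interpolation=cv2.INTER_CUBIC))
hsv=cv2.cvtColor(im,cv2.COLOR_RGB2HSV)
V=hsv[...,2]; 
m=np.zeros(V.shape,bool); m[168:222,283:380]=(V[168:222,283:380]>190)
n,l,s,c=cv2.connectedComponentsWithStats(m.astype(np.uint8))
for i in range(1,n):
    if s[i,4]>25: print(s[i],c[i]); rectw(l==i,.02,str(i))
m[:]=0; m[168:222,340:390]=(V[168:222,340:390]<75)|((hsv[...,0]>120)&(hsv[...,0]<140)&(hsv[...,1]>60))[168:222,340:390]
n,l,s,c=cv2.connectedComponentsWithStats(m.astype(np.uint8))
for i in range(1,n):
    if s[i,4]>25: print('lens',s[i],c[i]); rectw(l==i,.035,str(i))
snap('wrist','w7')
E
```

```text
t 31.1 tcp [ 534.4 -219.6  121.1] psi 174.4 zax [ 0. -0. -1.] F [ 0.37 -0.34 -0.15] gap 68.4 j [-0.53  0.39 -0.17  1.01  0.   -0.43]
[286 179  28  19 300] [295.47666667 188.15666667]
5 centre mm [631.9  74. ] long 74.7 short 47.6 longdir deg 94.2 centroid [631.6  84.6]
[329 189  21   9 147] [339.29251701 192.63265306]
6 centre mm [620.6 -33.7] long 54.3 short 21.8 longdir deg 90.7 centroid [621.5 -34.5]
[283 214  27   4  42] [296.42857143 215.71428571]
7 centre mm [557.   81.5] long 70.7 short 4.0 longdir deg 86.3 centroid [556.9  80.3]
[311 217  48   5  72] [334.65277778 219.09722222]
8 centre mm [549.6 -22.5] long 127.3 short 4.0 longdir deg 86.2 centroid [549.6 -23. ]
lens [362 194  15  12 128] [368.7265625 199.4296875]
1 centre mm [ 603.3 -113.3] long 37.3 short 28.6 longdir deg 117.4 centroid [ 603.4 -112.6]
lens [362 212  21  10 161] [373.36645963 216.68322981]
2 centre mm [ 558.1 -121.8] long 53.5 short 23.9 longdir deg 91.0 centroid [ 557.6 -125.4]
lens [386 214   4   8  28] [387.53571429 217.96428571]
3 centre mm [ 556.  -163.2] long 18.7 short 8.0 longdir deg 0.3 centroid [ 554.8 -163.3]
```

View pics/c7.png

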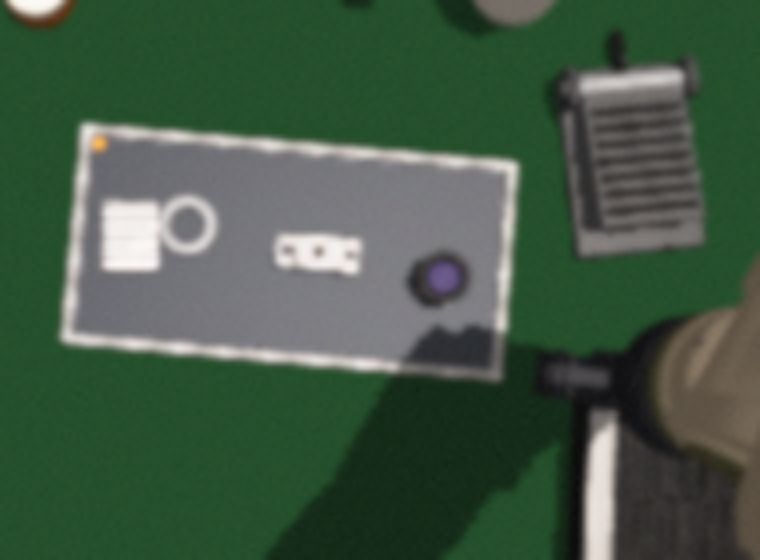

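```bash
python3 - <<'E'
from h import *
print('lens',px2w('top',[(370.75,199)],.033)*1000,'ring',px2w('top',[(306.75,186)],.019)*1000,'house',px2w('top',[(292.5,189)],.031)*1000,'foot',px2w('top',[(339.5,192.7)],.022)*1000)
E
```

```text
lens [[ 604.81625122 -118.26444641   33.        ]] ring [[638.09258131  54.18539107  19.        ]] house [[628.05655668  91.77167058  31.        ]] foot [[621.17312662 -34.91243417  22.        ]]
```

>>> servo_tool(increments=[{"claw": 0.2,"x": 0.8,"y": 1,"z": 0,"ax": 0,"ay": 0,"az": 0.3},{"claw": 0.2,"x": 0.8,"y": 1,"z": 0,"ax": 0,"ay": 0,"az": 0},{"claw": 0.2,"x": 0.8,"y": 1,"z": 0,"ax": 0,"ay": 0,"az": 0},{"claw": 0.2,"x": 0.6,"y": 1,"z": -0.5,"ax": 0,"ay": 0,"az": 0},{"claw": 0.25,"x": 0,"y": 0,"z": -0.6,"ax": 0,"ay": 0,"az": 0}])

```text
clock: 31.7
tcp_pos: [0.6119, -0.1171, 0.0939]
orientation: [0.002, 0.031, 1.0, 0.0]
wrist_force: [-0.5, -0.4, -0.9]
finger_gap: 0.0643
```

```bash
python3 st.py; python3 - <<'E'
from h import *
s=env.get_state()['tcp_pos'].copy()
im=snap('wrist','w8')
print(w2px('wrist',[[s[0],s[1],.033]]))
E
```

```text
t 31.7 tcp [ 611.9 -117.1   93.9] psi 176.4 zax [ 0.003  0.    -1.   ] F [-0.54 -0.37 -0.9 ] gap 64.3 j [-0.32  0.49 -0.08  1.    0.   -0.26]
[[318.73058297 227.17931251]]
```

View pics/w8.png

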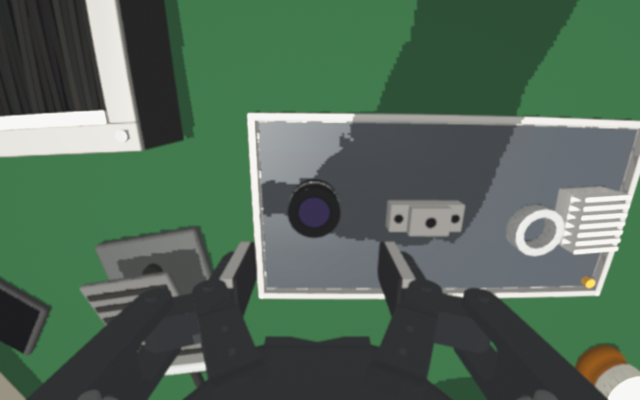

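>>> servo_tool(increments=[{"claw": 0.37,"x": -0.32,"y": -0.12,"z": -0.2,"ax": 0,"ay": 0,"az": 0},{"claw": 0.37,"x": 0,"y": 0,"z": -0.8,"ax": 0,"ay": 0,"az": 0},{"claw": 0.37,"x": 0,"y": 0,"z": -0.8,"ax": 0,"ay": 0,"az": 0},{"claw": 0.37,"x": 0,"y": 0,"z": -0.6,"ax": 0,"ay": 0,"az": 0},{"claw": 0.37,"x": 0,"y": 0,"z": -0.28,"ax": 0,"ay": 0,"az": 0}])

```text
clock: 32.25
tcp_pos: [0.6, -0.1235, 0.0254]
orientation: [-0.001, 0.033, 0.999, 0.0]
wrist_force: [-0.1, 0.1, 0.0]
finger_gap: 0.0538
```

>>> servo_tool(increments=[{"claw": 0.45,"x": 0,"y": 0,"z": 0,"ax": 0,"ay": 0,"az": 0},{"claw": 0.55,"x": 0,"y": 0,"z": 0,"ax": 0,"ay": 0,"az": 0},{"claw": 0.65,"x": 0,"y": 0,"z": 0,"ax": 0,"ay": 0,"az": 0},{"claw": 0.7,"x": 0,"y": 0,"z": 0,"ax": 0,"ay": 0,"az": 0}], newtons=30)

```text
clock: 32.65
tcp_pos: [0.6023, -0.1232, 0.0275]
orientation: [0.001, 0.031, 1.0, -0.0]
wrist_force: [-1.0, -1.3, 3.1]
finger_gap: 0.0347
```

>>> servo_tool(increments=[{"claw": 0.7,"x": 0,"y": 0,"z": 0.4,"ax": 0,"ay": 0,"az": 0},{"claw": 0.7,"x": 0,"y": 0,"z": 1,"ax": 0,"ay": 0,"az": 0},{"claw": 0.7,"x": 0,"y": 0,"z": 1,"ax": 0,"ay": 0,"az": 0},{"claw": 0.7,"x": 0,"y": 0,"z": 0.8,"ax": 0,"ay": 0,"az": 0},{"claw": 0.7,"x": -0.1,"y": 0.5,"z": 0,"ax": 0,"ay": 0,"az": 0.2}])

```text
clock: 33.15
tcp_pos: [0.6019, -0.1117, 0.1104]
orientation: [0.004, 0.017, 1.0, -0.001]
wrist_force: [1.8, 0.3, -0.2]
finger_gap: 0.0351
```

>>> servo_tool(increments=[{"claw": 0.7,"x": -0.2,"y": 1,"z": 0,"ax": 0,"ay": 0,"az": 0},{"claw": 0.7,"x": -0.2,"y": 1,"z": 0,"ax": 0,"ay": 0,"az": 0},{"claw": 0.7,"x": -0.2,"y": 1,"z": 0,"ax": 0,"ay": 0,"az": 0},{"claw": 0.7,"x": -0.2,"y": 1,"z": 0,"ax": 0,"ay": 0,"az": 0},{"claw": 0.7,"x": -0.2,"y": 1,"z": 0,"ax": 0,"ay": 0,"az": 0}])

```text
clock: 33.65
tcp_pos: [0.5727, 0.0168, 0.1053]
orientation: [-0.001, 0.016, 1.0, 0.0]
wrist_force: [-0.2, 0.4, -0.8]
finger_gap: 0.0349
```

>>> servo_tool(increments=[{"claw": 0.7,"x": -0.2,"y": 1,"z": 0,"ax": 0,"ay": 0,"az": 0},{"claw": 0.7,"x": -0.2,"y": 1,"z": 0,"ax": 0,"ay": 0,"az": 0},{"claw": 0.7,"x": -0.2,"y": 1,"z": 0,"ax": 0,"ay": 0,"az": 0},{"claw": 0.7,"x": -0.2,"y": 1,"z": 0,"ax": 0,"ay": 0,"az": 0},{"claw": 0.7,"x": -0.2,"y": 1,"z": 0,"ax": 0,"ay": 0,"az": 0}])

```text
clock: 34.15
tcp_pos: [0.5475, 0.1415, 0.1053]
orientation: [-0.001, 0.016, 1.0, 0.0]
wrist_force: [0.8, 0.1, 0.1]
finger_gap: 0.0349
```

>>> servo_tool(increments=[{"claw": 0.7,"x": -0.2,"y": 1,"z": 0,"ax": 0,"ay": 0,"az": 0},{"claw": 0.7,"x": -0.2,"y": 1,"z": 0,"ax": 0,"ay": 0,"az": 0},{"claw": 0.7,"x": -0.2,"y": 1,"z": 0,"ax": 0,"ay": 0,"az": 0},{"claw": 0.7,"x": -0.2,"y": 1,"z": 0,"ax": 0,"ay": 0,"az": 0},{"claw": 0.7,"x": -0.2,"y": 1,"z": 0,"ax": 0,"ay": 0,"az": 0}])

```text
clock: 34.65
tcp_pos: [0.5223, 0.2663, 0.1053]
orientation: [-0.001, 0.016, 1.0, -0.0]
wrist_force: [0.6, -0.6, -0.9]
finger_gap: 0.0349
```

>>> servo_tool(increments=[{"claw": 0.7,"x": -0.2,"y": 0.9,"z": 0,"ax": 0,"ay": 0,"az": 0},{"claw": 0.7,"x": 0,"y": 0,"z": 0,"ax": 0,"ay": 0,"az": 0}])

```text
clock: 34.85
tcp_pos: [0.5169, 0.2901, 0.1053]
orientation: [-0.001, 0.014, 1.0, 0.0]
wrist_force: [0.5, -0.3, -1.0]
finger_gap: 0.0349
```

```bash
python3 st.py; python3 - <<'E'
from h import *
snap('wrist','w9'); snap('top','top6')
E
```

```text
t 34.85 tcp [516.9 290.1 105.3] psi 178.3 zax [-0.002  0.001 -1.   ] F [ 0.49 -0.32 -0.96] gap 34.9 j [ 0.38  0.43 -0.15  1.    0.    0.4 ]
```

View pics/w9.png

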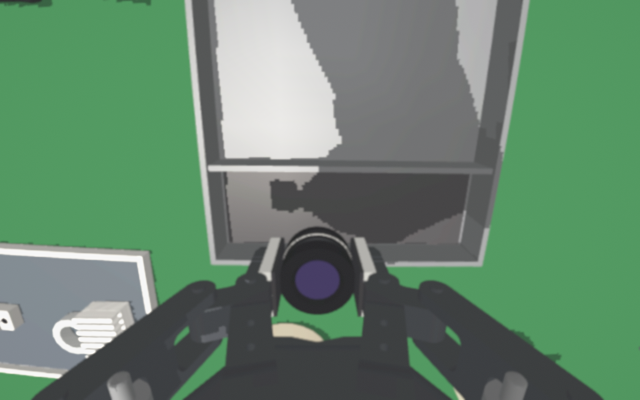

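```bash
python3 - <<'E'
from h import *
print(px2w('wrist',[(350,168)],.033)*1000, px2w('wrist',[(350,262)],.034)*1000, px2w('wrist',[(200,200),(503,200)],.034)*1000)
print('lens top centre', px2w('wrist',[(317,270)],.117)*1000,px2w('wrist',[(317,270)],.107)*1000)
E
```

```text
[[483.21062637 311.31579374  33.        ]] [[555.90778183 311.28925097  34.        ]] [[502.69058788 203.71637311  34.        ]
 [509.82200421 422.68267309  34.        ]]
lens top centre [[512.03349987 287.55956638 117.        ]] [[518.05601544 287.35284597 107.        ]]
```

>>> servo_tool(increments=[{"claw": 0.7,"x": 0.1,"y": 0.2,"z": -0.7,"ax": 0,"ay": 0,"az": 0},{"claw": 0.7,"x": 0,"y": 0,"z": -0.8,"ax": 0,"ay": 0,"az": 0},{"claw": 0.7,"x": 0,"y": 0,"z": -0.8,"ax": 0,"ay": 0,"az": 0},{"claw": 0.7,"x": 0,"y": 0,"z": -0.5,"ax": 0,"ay": 0,"az": 0},{"claw": 0.7,"x": 0,"y": 0,"z": 0,"ax": 0,"ay": 0,"az": 0}])

```text
clock: 35.45
tcp_pos: [0.5199, 0.2909, 0.0341]
orientation: [-0.002, 0.017, 1.0, -0.001]
wrist_force: [-0.6, -1.3, -1.3]
finger_gap: 0.035
```

>>> servo_tool(increments=[{"claw": 0.7,"x": 0,"y": 0,"z": -0.1,"ax": 0,"ay": 0,"az": 0},{"claw": 0.7,"x": 0,"y": 0,"z": -0.1,"ax": 0,"ay": 0,"az": 0},{"claw": 0.7,"x": 0,"y": 0,"z": 0,"ax": 0,"ay": 0,"az": 0}])

```text
clock: 35.75
tcp_pos: [0.5221, 0.2923, 0.0319]
orientation: [0.0, 0.017, 1.0, 0.0]
wrist_force: [-0.1, 0.6, -1.2]
finger_gap: 0.0349
```

>>> servo_tool(increments=[{"claw": 0.7,"x": -0.08,"y": 0,"z": -0.1,"ax": 0,"ay": 0,"az": 0},{"claw": 0.7,"x": 0,"y": 0,"z": 0,"ax": 0,"ay": 0,"az": 0}])

```text
clock: 35.95
tcp_pos: [0.5193, 0.2923, 0.0289]
orientation: [-0.0, 0.017, 1.0, 0.0]
wrist_force: [-0.5, 0.1, -1.1]
finger_gap: 0.0352
```

>>> servo_tool(increments=[{"claw": 0.7,"x": 0,"y": 0,"z": -0.08,"ax": 0,"ay": 0,"az": 0},{"claw": 0.7,"x": 0,"y": 0,"z": 0,"ax": 0,"ay": 0,"az": 0}])

```text
clock: 36.15
tcp_pos: [0.5195, 0.2923, 0.0266]
orientation: [-0.0, 0.017, 1.0, 0.0]
wrist_force: [-0.6, 0.6, -0.9]
finger_gap: 0.0353
```

>>> servo_tool(increments=[{"claw": 0.7,"x": 0,"y": 0,"z": -0.06,"ax": 0,"ay": 0,"az": 0},{"claw": 0.7,"x": 0,"y": 0,"z": 0,"ax": 0,"ay": 0,"az": 0}])

```text
clock: 36.35
tcp_pos: [0.5196, 0.2923, 0.0265]
orientation: [0.0, 0.017, 1.0, 0.0]
wrist_force: [-3.7, -0.5, 7.5]
finger_gap: 0.0353
```

>>> servo_tool(increments=[{"claw": 0.6,"x": 0,"y": 0,"z": 0.04,"ax": 0,"ay": 0,"az": 0},{"claw": 0.45,"x": 0,"y": 0,"z": 0,"ax": 0,"ay": 0,"az": 0},{"claw": 0.3,"x": 0,"y": 0,"z": 0,"ax": 0,"ay": 0,"az": 0},{"claw": 0.3,"x": 0,"y": 0,"z": 0,"ax": 0,"ay": 0,"az": 0},{"claw": 0.3,"x": 0,"y": 0,"z": 0.4,"ax": 0,"ay": 0,"az": 0}])

```text
clock: 36.85
tcp_pos: [0.5184, 0.2918, 0.0351]
orientation: [-0.001, 0.017, 1.0, -0.001]
wrist_force: [0.4, -0.2, 0.3]
finger_gap: 0.0598
```

>>> servo_tool(increments=[{"claw": 0.3,"x": 0,"y": 0,"z": 1,"ax": 0,"ay": 0,"az": 0},{"claw": 0.3,"x": 0,"y": 0,"z": 1,"ax": 0,"ay": 0,"az": 0},{"claw": 0.3,"x": 0,"y": -0.6,"z": 0.6,"ax": 0,"ay": 0,"az": -1},{"claw": 0.3,"x": 0.4,"y": -1,"z": 0,"ax": 0,"ay": 0,"az": -1},{"claw": 0.3,"x": 0.4,"y": -1,"z": 0,"ax": 0,"ay": 0,"az": -1}])

```text
clock: 37.35
tcp_pos: [0.5403, 0.2272, 0.1031]
orientation: [0.001, 0.227, 0.974, 0.001]
wrist_force: [0.7, -1.2, -0.3]
finger_gap: 0.0594
```

>>> servo_tool(increments=[{"claw": 0.3,"x": 0.4,"y": -1,"z": 0,"ax": 0,"ay": 0,"az": -1},{"claw": 0.3,"x": 0.4,"y": -1,"z": 0,"ax": 0,"ay": 0,"az": -1},{"claw": 0.3,"x": 0.4,"y": -1,"z": 0,"ax": 0,"ay": 0,"az": -1},{"claw": 0.3,"x": 0.4,"y": -1,"z": 0,"ax": 0,"ay": 0,"az": -1},{"claw": 0.3,"x": 0.4,"y": -1,"z": 0,"ax": 0,"ay": 0,"az": -1}])

```text
clock: 37.85
tcp_pos: [0.5901, 0.1012, 0.1021]
orientation: [0.0, 0.547, 0.837, 0.0]
wrist_force: [0.9, -0.0, -0.2]
finger_gap: 0.0601
```

```bash
python3 st.py; python3 - <<'E'
from h import *
b=cv2.cvtColor(snap('top','top7'),cv2.COLOR_RGB2BGR)
cv2.imwrite('pics/c8.png',cv2.resize(b[140:310,150:400],None,fx=3.2,fy=3.2,interpolation=cv2.INTER_CUBIC))
E
```

```text
t 37.85 tcp [590.1 101.2 102.1] psi 113.7 zax [ 0.001  0.    -1.   ] F [ 0.9  -0.04 -0.16] gap 60.1 j [ 0.04  0.44 -0.14  0.99  0.    1.19]
```

View pics/c8.png

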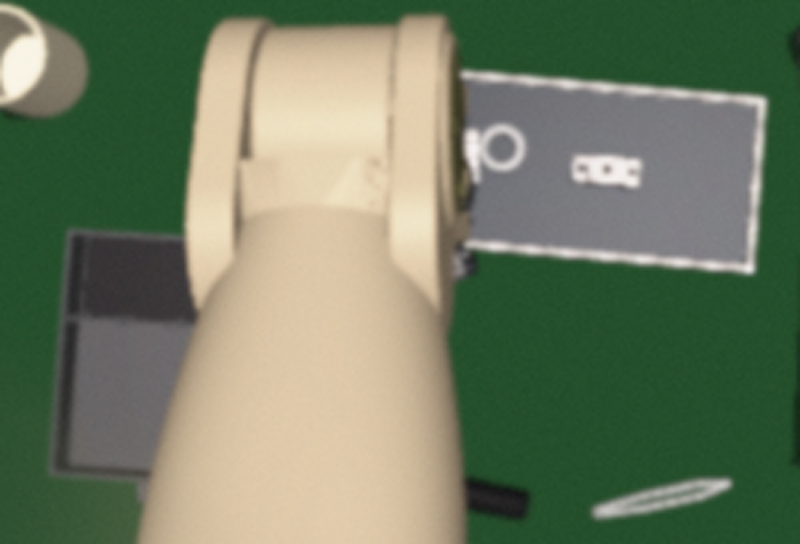

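>>> servo_tool(increments=[{"claw": 0.35,"x": 0.4,"y": -1,"z": 0,"ax": 0,"ay": 0,"az": -1},{"claw": 0.35,"x": 0.4,"y": -1,"z": 0,"ax": 0,"ay": 0,"az": -1},{"claw": 0.35,"x": 0.4,"y": -1,"z": 0,"ax": 0,"ay": 0,"az": -1},{"claw": 0.35,"x": 0,"y": -1,"z": 0,"ax": 0,"ay": 0,"az": -0.4},{"claw": 0.35,"x": 0,"y": -1,"z": -0.4,"ax": 0,"ay": 0,"az": 0}])

```text
clock: 38.4
tcp_pos: [0.6211, -0.0238, 0.0932]
orientation: [0.001, 0.726, 0.687, 0.001]
wrist_force: [0.0, 0.3, -0.6]
finger_gap: 0.0557
```

>>> servo_tool(increments=[{"claw": 0.35,"x": 0,"y": -0.5,"z": -0.8,"ax": 0,"ay": 0,"az": 0},{"claw": 0.35,"x": 0,"y": 0,"z": -0.5,"ax": 0,"ay": 0,"az": 0},{"claw": 0.35,"x": 0,"y": 0,"z": 0,"ax": 0,"ay": 0,"az": 0}])

```text
clock: 38.7
tcp_pos: [0.6179, -0.0347, 0.057]
orientation: [-0.002, 0.726, 0.687, -0.001]
wrist_force: [0.2, 0.8, -0.6]
finger_gap: 0.0555
```

```bash
python3 st.py; python3 - <<'E'
from h import *
s=env.get_state()['tcp_pos'].copy()
snap('wrist','w10'); print(w2px('wrist',[[s[0],s[1],.025],[s[0]+.01,s[1],.025]]))
E
```

```text
t 38.7 tcp [617.9 -34.7  57. ] psi 86.8 zax [-0.004  0.001 -1.   ] F [ 0.2   0.78 -0.65] gap 55.5 j [-0.19  0.52 -0.13  0.92  0.    1.44]
[[315.9571662  239.0005268 ]
 [332.63731983 238.15908782]]
```

View pics/w10.png

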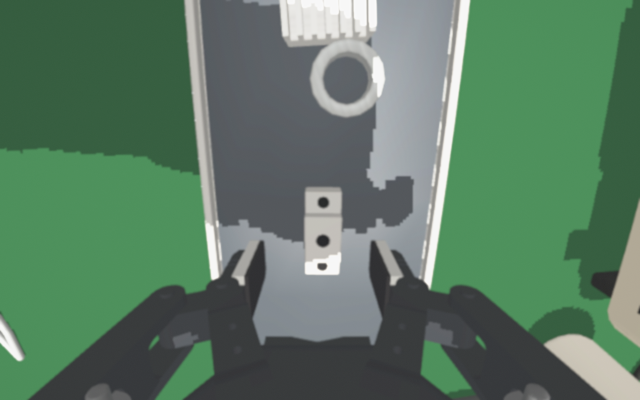

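>>> servo_tool(increments=[{"claw": 0.35,"x": 0.08,"y": -0.04,"z": -0.6,"ax": 0,"ay": 0,"az": 0},{"claw": 0.4,"x": 0,"y": 0,"z": -0.5,"ax": 0,"ay": 0,"az": 0},{"claw": 0.4,"x": 0,"y": 0,"z": -0.1,"ax": 0,"ay": 0,"az": 0},{"claw": 0.4,"x": 0,"y": 0,"z": 0,"ax": 0,"ay": 0,"az": 0}])

```text
clock: 39.15
tcp_pos: [0.6208, -0.0357, 0.0278]
orientation: [-0.001, 0.726, 0.688, -0.001]
wrist_force: [-0.1, -0.3, -1.2]
finger_gap: 0.0512
```

>>> servo_tool(increments=[{"claw": 0.6,"x": 0,"y": 0,"z": 0,"ax": 0,"ay": 0,"az": 0},{"claw": 0.8,"x": 0,"y": 0,"z": 0,"ax": 0,"ay": 0,"az": 0},{"claw": 0.9,"x": 0,"y": 0,"z": 0,"ax": 0,"ay": 0,"az": 0},{"claw": 0.9,"x": 0,"y": 0,"z": 0,"ax": 0,"ay": 0,"az": 0}], newtons=40)

```text
clock: 39.55
tcp_pos: [0.6222, -0.0363, 0.0295]
orientation: [0.001, 0.726, 0.687, 0.0]
wrist_force: [0.5, 0.3, 2.7]
finger_gap: 0.0205
```

>>> servo_tool(increments=[{"claw": 0.9,"x": 0,"y": 0,"z": 0.8,"ax": 0,"ay": 0,"az": 0},{"claw": 0.9,"x": 0,"y": 0,"z": 1,"ax": 0,"ay": 0,"az": 0},{"claw": 0.9,"x": -0.6,"y": 0.9,"z": 0.8,"ax": 0,"ay": 0,"az": 0},{"claw": 0.9,"x": -0.7,"y": 1,"z": 0,"ax": 0,"ay": 0,"az": 0},{"claw": 0.9,"x": -0.7,"y": 1,"z": 0,"ax": 0,"ay": 0,"az": 0}])

```text
clock: 40.05
tcp_pos: [0.5717, 0.0367, 0.0948]
orientation: [0.001, 0.727, 0.687, 0.001]
wrist_force: [1.2, 1.1, -0.8]
finger_gap: 0.0211
```

>>> servo_tool(increments=[{"claw": 0.9,"x": -0.7,"y": 1,"z": 0,"ax": 0,"ay": 0,"az": 0},{"claw": 0.9,"x": -0.7,"y": 1,"z": 0,"ax": 0,"ay": 0,"az": 0},{"claw": 0.9,"x": -0.7,"y": 1,"z": 0,"ax": 0,"ay": 0,"az": 0},{"claw": 0.9,"x": -0.7,"y": 1,"z": 0,"ax": 0,"ay": 0,"az": 0},{"claw": 0.9,"x": -0.7,"y": 1,"z": 0,"ax": 0,"ay": 0,"az": 0}])

```text
clock: 40.55
tcp_pos: [0.4832, 0.1621, 0.0939]
orientation: [0.0, 0.726, 0.687, 0.0]
wrist_force: [0.3, 1.3, -0.5]
finger_gap: 0.0209
```

>>> servo_tool(increments=[{"claw": 0.9,"x": -0.7,"y": 1,"z": 0,"ax": 0,"ay": 0,"az": 0},{"claw": 0.9,"x": -0.7,"y": 0.9,"z": 0,"ax": 0,"ay": 0,"az": 0},{"claw": 0.9,"x": -0.7,"y": 0.6,"z": 0,"ax": 0,"ay": 0,"az": 0},{"claw": 0.9,"x": -0.4,"y": 0,"z": -0.4,"ax": 0,"ay": 0,"az": 0},{"claw": 0.9,"x": 0,"y": 0,"z": -0.5,"ax": 0,"ay": 0,"az": 0}])

```text
clock: 41.05
tcp_pos: [0.4201, 0.2244, 0.0715]
orientation: [0.0, 0.726, 0.688, 0.0]
wrist_force: [0.6, -0.6, -1.0]
finger_gap: 0.0211
```

>>> servo_tool(increments=[{"claw": 0.9,"x": 0,"y": 0,"z": 0,"ax": 0,"ay": 0,"az": 0},{"claw": 0.9,"x": 0,"y": 0,"z": 0,"ax": 0,"ay": 0,"az": 0}])

```text
clock: 41.25
tcp_pos: [0.4216, 0.2237, 0.0714]
orientation: [-0.0, 0.726, 0.687, -0.0]
wrist_force: [0.2, 0.2, -0.6]
finger_gap: 0.0209
```

```bash
python3 st.py; python3 - <<'E'
from h import *
snap('wrist','w11')
E
```

```text
t 41.25 tcp [421.6 223.7  71.4] psi 86.8 zax [-0. -0. -1.] F [ 0.18  0.21 -0.59] gap 20.9 j [ 0.32  0.26 -0.49  0.82 -0.    1.95]
```

View pics/w11.png

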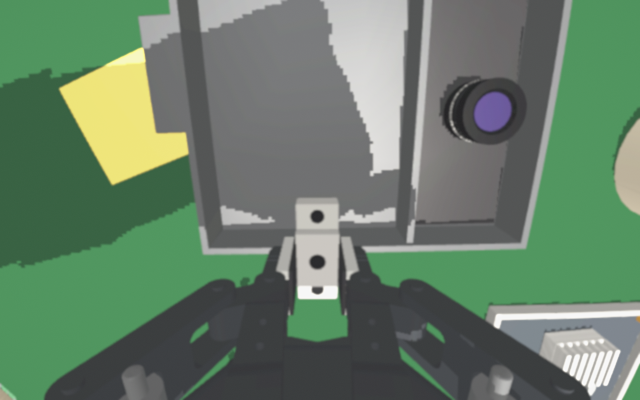

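>>> servo_tool(increments=[{"claw": 0.9,"x": -0.1,"y": 0.6,"z": 0,"ax": 0,"ay": 0,"az": 0},{"claw": 0.9,"x": -0.1,"y": 0.5,"z": 0,"ax": 0,"ay": 0,"az": 0},{"claw": 0.9,"x": 0,"y": 0,"z": -0.6,"ax": 0,"ay": 0,"az": 0},{"claw": 0.9,"x": 0,"y": 0,"z": -0.7,"ax": 0,"ay": 0,"az": 0},{"claw": 0.9,"x": 0,"y": 0,"z": -0.2,"ax": 0,"ay": 0,"az": 0}])

```text
clock: 41.8
tcp_pos: [0.4159, 0.2513, 0.0328]
orientation: [-0.0, 0.726, 0.688, -0.001]
wrist_force: [-1.0, 0.5, -0.8]
finger_gap: 0.0213
```

>>> servo_tool(increments=[{"claw": 0.9,"x": 0,"y": 0,"z": -0.16,"ax": 0,"ay": 0,"az": 0},{"claw": 0.9,"x": 0,"y": 0,"z": -0.12,"ax": 0,"ay": 0,"az": 0},{"claw": 0.9,"x": 0,"y": 0,"z": 0,"ax": 0,"ay": 0,"az": 0}])

```text
clock: 42.1
tcp_pos: [0.4168, 0.2515, 0.0285]
orientation: [0.0, 0.726, 0.687, 0.0]
wrist_force: [-3.7, -1.2, 10.0]
finger_gap: 0.0207
```

>>> servo_tool(increments=[{"claw": 0.75,"x": 0,"y": 0,"z": 0,"ax": 0,"ay": 0,"az": 0},{"claw": 0.55,"x": 0,"y": 0,"z": 0,"ax": 0,"ay": 0,"az": 0},{"claw": 0.45,"x": 0,"y": 0,"z": 0,"ax": 0,"ay": 0,"az": 0},{"claw": 0.45,"x": 0,"y": 0,"z": 1,"ax": 0,"ay": 0,"az": 0},{"claw": 0.45,"x": 0,"y": 0,"z": 1,"ax": 0,"ay": 0,"az": 0}])

```text
clock: 42.6
tcp_pos: [0.416, 0.251, 0.0769]
orientation: [-0.0, 0.726, 0.687, -0.001]
wrist_force: [-0.1, 0.7, -0.7]
finger_gap: 0.0472
```

>>> servo_tool(increments=[{"claw": 0.3,"x": 0.2,"y": -1,"z": 0.8,"ax": 0,"ay": 0,"az": 0},{"claw": 0.3,"x": 0.6,"y": -1,"z": 0,"ax": 0,"ay": 0,"az": 0},{"claw": 0.3,"x": 1,"y": -1,"z": 0,"ax": 0,"ay": 0,"az": 0},{"claw": 0.3,"x": 1,"y": -1,"z": 0,"ax": 0,"ay": 0,"az": 0},{"claw": 0.3,"x": 1,"y": -1,"z": 0,"ax": 0,"ay": 0,"az": 0}])

```text
clock: 43.1
tcp_pos: [0.5128, 0.1253, 0.0972]
orientation: [0.0, 0.726, 0.687, 0.0]
wrist_force: [-0.1, 0.3, 0.3]
finger_gap: 0.0597
```

>>> servo_tool(increments=[{"claw": 0.3,"x": 1,"y": -1,"z": 0,"ax": 0,"ay": 0,"az": 0},{"claw": 0.3,"x": 1,"y": -1,"z": 0,"ax": 0,"ay": 0,"az": 0},{"claw": 0.3,"x": 1,"y": -0.7,"z": 0,"ax": 0,"ay": 0,"az": 0},{"claw": 0.3,"x": 1,"y": -0.2,"z": -0.4,"ax": 0,"ay": 0,"az": 0},{"claw": 0.3,"x": 0.8,"y": 0,"z": -0.5,"ax": 0,"ay": 0,"az": 0}])

```text
clock: 43.6
tcp_pos: [0.6341, 0.0522, 0.0748]
orientation: [0.001, 0.727, 0.687, 0.001]
wrist_force: [-0.7, 0.4, -0.3]
finger_gap: 0.0597
```

>>> servo_tool(increments=[{"claw": 0.3,"x": 0,"y": 0,"z": 0,"ax": 0,"ay": 0,"az": 0}])

```text
clock: 43.7
tcp_pos: [0.6332, 0.053, 0.0725]
orientation: [-0.0, 0.727, 0.687, -0.0]
wrist_force: [-1.5, -0.4, -0.0]
finger_gap: 0.0596
```

```bash
python3 st.py; python3 - <<'E'
from h import *
s=env.get_state()['tcp_pos'].copy()
snap('wrist','w12'); print(w2px('wrist',[[s[0],s[1],.019],[s[0]+.01,s[1],.019],[s[0],s[1]+.01,.019]]))
E
```

```text
t 43.7 tcp [633.2  53.   72.5] psi 86.8 zax [-0.  0. -1.] F [-1.46 -0.41 -0.05] gap 59.6 j [-0.04  0.53 -0.07  0.97  0.    1.58]
[[319.53511721 225.42799535]
 [334.50106521 224.6412195 ]
 [318.71156816 211.34851455]]
```

View pics/w12.png

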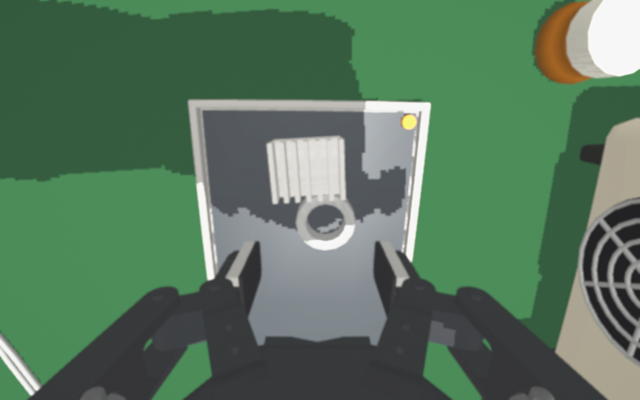

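>>> servo_tool(increments=[{"claw": 0.3,"x": 0.12,"y": 0.04,"z": -0.8,"ax": 0,"ay": 0,"az": 0},{"claw": 0.3,"x": 0,"y": 0,"z": -0.7,"ax": 0,"ay": 0,"az": 0},{"claw": 0.3,"x": 0,"y": 0,"z": -0.36,"ax": 0,"ay": 0,"az": 0},{"claw": 0.3,"x": 0,"y": 0,"z": 0,"ax": 0,"ay": 0,"az": 0}])

```text
clock: 44.15
tcp_pos: [0.6327, 0.0551, 0.0269]
orientation: [-0.001, 0.726, 0.688, -0.001]
wrist_force: [-0.8, 0.1, -0.5]
finger_gap: 0.0597
```

>>> servo_tool(increments=[{"claw": 0.45,"x": 0,"y": 0,"z": 0,"ax": 0,"ay": 0,"az": 0},{"claw": 0.55,"x": 0,"y": 0,"z": 0,"ax": 0,"ay": 0,"az": 0},{"claw": 0.65,"x": 0,"y": 0,"z": 0,"ax": 0,"ay": 0,"az": 0},{"claw": 0.65,"x": 0,"y": 0,"z": 0,"ax": 0,"ay": 0,"az": 0}])

```text
clock: 44.55
tcp_pos: [0.6353, 0.0549, 0.0296]
orientation: [0.001, 0.726, 0.687, 0.001]
wrist_force: [-1.5, 0.1, 6.1]
finger_gap: 0.0377
```

>>> servo_tool(increments=[{"claw": 0.7,"x": 0,"y": 0,"z": 0.6,"ax": 0,"ay": 0,"az": 0},{"claw": 0.7,"x": 0,"y": 0,"z": 1,"ax": 0,"ay": 0,"az": 0},{"claw": 0.7,"x": -0.8,"y": 0.6,"z": 1,"ax": 0,"ay": 0,"az": 0},{"claw": 0.7,"x": -0.9,"y": 0.8,"z": 0,"ax": 0,"ay": 0,"az": 0},{"claw": 0.7,"x": -0.9,"y": 0.9,"z": 0,"ax": 0,"ay": 0,"az": 0}])

```text
clock: 45.05
tcp_pos: [0.5702, 0.1124, 0.0945]
orientation: [0.001, 0.727, 0.687, 0.001]
wrist_force: [-0.6, 0.3, -0.8]
finger_gap: 0.0372
```

>>> servo_tool(increments=[{"claw": 0.7,"x": -0.9,"y": 0.9,"z": 0,"ax": 0,"ay": 0,"az": 0},{"claw": 0.7,"x": -0.9,"y": 0.9,"z": 0,"ax": 0,"ay": 0,"az": 0},{"claw": 0.7,"x": -0.9,"y": 0.9,"z": 0,"ax": 0,"ay": 0,"az": 0},{"claw": 0.7,"x": -0.9,"y": 0.9,"z": 0,"ax": 0,"ay": 0,"az": 0},{"claw": 0.7,"x": -0.9,"y": 0.9,"z": 0,"ax": 0,"ay": 0,"az": 0}])

```text
clock: 45.55
tcp_pos: [0.4564, 0.2256, 0.0934]
orientation: [0.0, 0.726, 0.687, 0.001]
wrist_force: [-0.2, 0.2, -1.5]
finger_gap: 0.0374
```

>>> servo_tool(increments=[{"claw": 0.7,"x": -0.8,"y": 0.9,"z": 0,"ax": 0,"ay": 0,"az": 0},{"claw": 0.7,"x": -0.8,"y": 0.9,"z": 0,"ax": 0,"ay": 0,"az": 0},{"claw": 0.7,"x": 0,"y": 0.9,"z": 0,"ax": 0,"ay": 0,"az": 0},{"claw": 0.7,"x": 0,"y": 0.4,"z": 0,"ax": 0,"ay": 0,"az": 0},{"claw": 0.7,"x": 0,"y": 0,"z": 0,"ax": 0,"ay": 0,"az": 0}])

```text
clock: 46.05
tcp_pos: [0.4177, 0.3034, 0.0933]
orientation: [0.0, 0.726, 0.688, 0.001]
wrist_force: [-0.1, -0.0, -0.0]
finger_gap: 0.0373
```

```bash
python3 st.py; python3 - <<'E'
from h import *
snap('wrist','w13')
E
```

```text
t 46.05 tcp [417.7 303.4  93.3] psi 86.9 zax [ 0.002  0.001 -1.   ] F [-0.06 -0.02 -0.04] gap 37.3 j [ 0.47  0.3  -0.37  0.9  -0.    2.1 ]
```

View pics/w13.png

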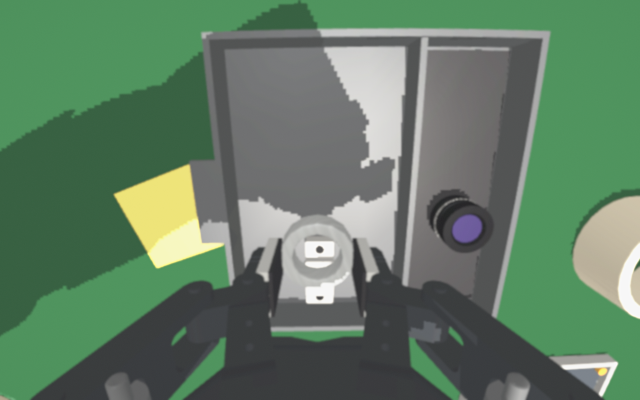

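>>> servo_tool(increments=[{"claw": 0.7,"x": 0,"y": 0.6,"z": 0,"ax": 0,"ay": 0,"az": 0},{"claw": 0.7,"x": 0,"y": 0,"z": -0.7,"ax": 0,"ay": 0,"az": 0},{"claw": 0.7,"x": 0,"y": 0,"z": -0.8,"ax": 0,"ay": 0,"az": 0},{"claw": 0.7,"x": 0,"y": 0,"z": -0.7,"ax": 0,"ay": 0,"az": 0},{"claw": 0.7,"x": 0,"y": 0,"z": -0.2,"ax": 0,"ay": 0,"az": 0}])

```text
clock: 46.6
tcp_pos: [0.4163, 0.3163, 0.031]
orientation: [-0.0, 0.727, 0.687, -0.002]
wrist_force: [-0.1, -0.7, -1.2]
finger_gap: 0.0372
```

>>> servo_tool(increments=[{"claw": 0.7,"x": 0,"y": 0,"z": -0.14,"ax": 0,"ay": 0,"az": 0},{"claw": 0.7,"x": 0,"y": 0,"z": -0.1,"ax": 0,"ay": 0,"az": 0},{"claw": 0.7,"x": 0,"y": 0,"z": 0,"ax": 0,"ay": 0,"az": 0}])

```text
clock: 46.9
tcp_pos: [0.4173, 0.317, 0.0286]
orientation: [0.0, 0.726, 0.687, 0.0]
wrist_force: [-4.8, -2.7, 9.1]
finger_gap: 0.0374
```

>>> servo_tool(increments=[{"claw": 0.55,"x": 0,"y": 0,"z": 0,"ax": 0,"ay": 0,"az": 0},{"claw": 0.4,"x": 0,"y": 0,"z": 0,"ax": 0,"ay": 0,"az": 0},{"claw": 0.35,"x": 0,"y": 0,"z": 0,"ax": 0,"ay": 0,"az": 0},{"claw": 0.35,"x": 0,"y": 0,"z": 1,"ax": 0,"ay": 0,"az": 0},{"claw": 0.35,"x": 0,"y": 0,"z": 1,"ax": 0,"ay": 0,"az": 0}])

```text
clock: 47.4
tcp_pos: [0.4166, 0.317, 0.0769]
orientation: [-0.0, 0.726, 0.687, -0.001]
wrist_force: [0.6, -0.2, 0.2]
finger_gap: 0.0552
```

>>> servo_tool(increments=[{"claw": 0.25,"x": 0,"y": -1,"z": 0.8,"ax": 0,"ay": 0,"az": 0},{"claw": 0.25,"x": 0.7,"y": -1,"z": 0,"ax": 0,"ay": 0,"az": 0},{"claw": 0.25,"x": 0.9,"y": -1,"z": 0,"ax": 0,"ay": 0,"az": 0},{"claw": 0.25,"x": 1,"y": -1,"z": 0,"ax": 0,"ay": 0,"az": 0},{"claw": 0.25,"x": 1,"y": -1,"z": 0,"ax": 0,"ay": 0,"az": 0}])

```text
clock: 47.9
tcp_pos: [0.5083, 0.1914, 0.0973]
orientation: [0.0, 0.726, 0.687, 0.001]
wrist_force: [0.4, 0.2, -1.3]
finger_gap: 0.0637
```

>>> servo_tool(increments=[{"claw": 0.25,"x": 1,"y": -1,"z": 0,"ax": 0,"ay": 0,"az": 0},{"claw": 0.25,"x": 1,"y": -1,"z": 0,"ax": 0,"ay": 0,"az": 0},{"claw": 0.25,"x": 1,"y": -1,"z": 0,"ax": 0,"ay": 0,"az": 0},{"claw": 0.25,"x": 1,"y": -0.7,"z": 0,"ax": 0,"ay": 0,"az": 0},{"claw": 0.25,"x": 0.8,"y": -0.4,"z": -0.6,"ax": 0,"ay": 0,"az": 0}])

```text
clock: 48.4
tcp_pos: [0.6307, 0.0879, 0.0839]
orientation: [0.002, 0.727, 0.687, 0.002]
wrist_force: [0.4, -0.1, 0.5]
finger_gap: 0.0645
```

>>> servo_tool(increments=[{"claw": 0.25,"x": 0,"y": 0,"z": 0,"ax": 0,"ay": 0,"az": 0}])

```text
clock: 48.5
tcp_pos: [0.6291, 0.0877, 0.0801]
orientation: [0.0, 0.727, 0.686, -0.0]
wrist_force: [-1.0, 0.1, -0.8]
finger_gap: 0.0639
```

```bash
python3 st.py; python3 - <<'E'
from h import *
s=env.get_state()['tcp_pos'].copy()
snap('wrist','w14'); print(w2px('wrist',[[s[0],s[1],.031],[s[0]+.01,s[1],.031],[s[0],s[1]+.01,.031]]))
E
```

```text
t 48.5 tcp [629.1  87.7  80.1] psi 86.7 zax [ 0. -0. -1.] F [-1.03  0.08 -0.8 ] gap 63.9 j [ 0.01  0.52 -0.06  0.99 -0.    1.64]
[[319.73720505 228.87541886]
 [335.02204995 228.05420324]
 [318.87935448 214.54750373]]
```

View pics/w14.png

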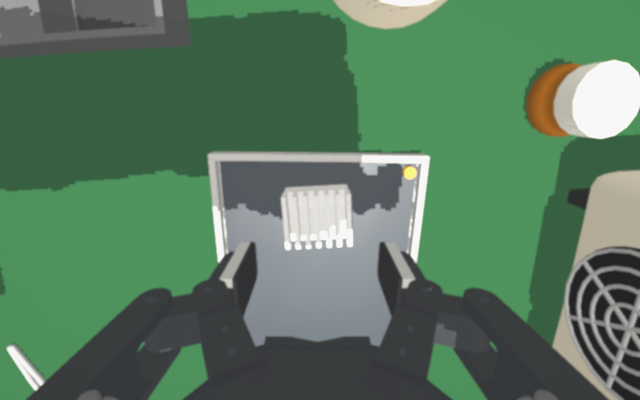

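>>> servo_tool(increments=[{"claw": 0.25,"x": 0,"y": 0.22,"z": -0.7,"ax": 0,"ay": 0,"az": 0},{"claw": 0.25,"x": 0,"y": 0,"z": -0.8,"ax": 0,"ay": 0,"az": 0},{"claw": 0.25,"x": 0,"y": 0,"z": -0.56,"ax": 0,"ay": 0,"az": 0},{"claw": 0.25,"x": 0,"y": 0,"z": 0,"ax": 0,"ay": 0,"az": 0}])

```text
clock: 48.95
tcp_pos: [0.6246, 0.0958, 0.0284]
orientation: [-0.002, 0.726, 0.688, -0.002]
wrist_force: [-0.3, -0.2, 0.7]
finger_gap: 0.0641
```

>>> servo_tool(increments=[{"claw": 0.4,"x": 0,"y": 0,"z": 0,"ax": 0,"ay": 0,"az": 0},{"claw": 0.5,"x": 0,"y": 0,"z": 0,"ax": 0,"ay": 0,"az": 0},{"claw": 0.65,"x": 0,"y": 0,"z": 0,"ax": 0,"ay": 0,"az": 0},{"claw": 0.65,"x": 0,"y": 0,"z": 0,"ax": 0,"ay": 0,"az": 0}])

```text
clock: 49.35
tcp_pos: [0.6279, 0.0955, 0.0317]
orientation: [0.001, 0.726, 0.687, 0.001]
wrist_force: [-1.2, 0.4, 5.1]
finger_gap: 0.0433
```

>>> servo_tool(increments=[{"claw": 0.65,"x": 0,"y": 0,"z": 0.6,"ax": 0,"ay": 0,"az": 0},{"claw": 0.65,"x": 0,"y": 0,"z": 1,"ax": 0,"ay": 0,"az": 0},{"claw": 0.65,"x": -0.8,"y": 0.6,"z": 1,"ax": 0,"ay": 0,"az": 0},{"claw": 0.65,"x": -0.9,"y": 0.9,"z": 0.2,"ax": 0,"ay": 0,"az": 0},{"claw": 0.65,"x": -0.9,"y": 0.9,"z": 0,"ax": 0,"ay": 0,"az": 0}])

```text
clock: 49.85
tcp_pos: [0.5628, 0.1556, 0.1021]
orientation: [0.001, 0.727, 0.687, 0.001]
wrist_force: [0.2, 0.6, -0.9]
finger_gap: 0.0431
```

>>> servo_tool(increments=[{"claw": 0.65,"x": -0.9,"y": 0.9,"z": 0,"ax": 0,"ay": 0,"az": 0},{"claw": 0.65,"x": -0.9,"y": 0.9,"z": 0,"ax": 0,"ay": 0,"az": 0},{"claw": 0.65,"x": -0.9,"y": 0.9,"z": 0,"ax": 0,"ay": 0,"az": 0},{"claw": 0.65,"x": -0.9,"y": 0.9,"z": 0,"ax": 0,"ay": 0,"az": 0},{"claw": 0.65,"x": -0.9,"y": 0.9,"z": 0,"ax": 0,"ay": 0,"az": 0}])

```text
clock: 50.35
tcp_pos: [0.4487, 0.2684, 0.1005]
orientation: [0.0, 0.726, 0.687, 0.0]
wrist_force: [-0.0, 0.3, -1.0]
finger_gap: 0.0429
```

>>> servo_tool(increments=[{"claw": 0.65,"x": -0.9,"y": 0.9,"z": 0,"ax": 0,"ay": 0,"az": 0},{"claw": 0.65,"x": -0.3,"y": 0.9,"z": 0,"ax": 0,"ay": 0,"az": 0},{"claw": 0.65,"x": 0,"y": 0.9,"z": 0,"ax": 0,"ay": 0,"az": 0},{"claw": 0.65,"x": 0,"y": 0.7,"z": 0,"ax": 0,"ay": 0,"az": 0},{"claw": 0.65,"x": 0,"y": 0,"z": 0,"ax": 0,"ay": 0,"az": 0}])

```text
clock: 50.85
tcp_pos: [0.4201, 0.3547, 0.1005]
orientation: [0.0, 0.726, 0.688, 0.001]
wrist_force: [0.1, -0.2, -1.4]
finger_gap: 0.043
```

```bash
python3 st.py; python3 - <<'E'
from h import *
snap('wrist','w15')
E
```

```text
t 50.85 tcp [420.1 354.7 100.5] psi 87.0 zax [ 0.001  0.001 -1.   ] F [ 0.14 -0.23 -1.37] gap 43.0 j [ 0.56  0.35 -0.27  0.94  0.    2.18]
```

View pics/w15.png

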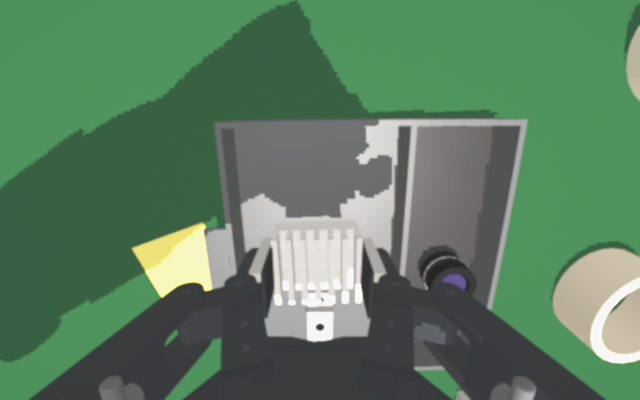

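>>> servo_tool(increments=[{"claw": 0.65,"x": 0,"y": 1,"z": 0,"ax": 0,"ay": 0,"az": 0},{"claw": 0.65,"x": 0,"y": 0,"z": -0.7,"ax": 0,"ay": 0,"az": 0},{"claw": 0.65,"x": 0,"y": 0,"z": -0.8,"ax": 0,"ay": 0,"az": 0},{"claw": 0.65,"x": 0,"y": 0,"z": -0.7,"ax": 0,"ay": 0,"az": 0},{"claw": 0.65,"x": 0,"y": 0,"z": -0.35,"ax": 0,"ay": 0,"az": 0}])

```text
clock: 51.4
tcp_pos: [0.419, 0.3761, 0.0349]
orientation: [-0.0, 0.727, 0.687, -0.002]
wrist_force: [0.2, 0.1, -0.9]
finger_gap: 0.0432
```

>>> servo_tool(increments=[{"claw": 0.65,"x": 0,"y": 0,"z": -0.15,"ax": 0,"ay": 0,"az": 0},{"claw": 0.65,"x": 0,"y": 0,"z": -0.1,"ax": 0,"ay": 0,"az": 0},{"claw": 0.65,"x": 0,"y": 0,"z": 0,"ax": 0,"ay": 0,"az": 0}])

```text
clock: 51.7
tcp_pos: [0.4202, 0.3777, 0.0311]
orientation: [0.0, 0.726, 0.687, 0.0]
wrist_force: [-0.0, 0.2, -0.2]
finger_gap: 0.0433
```

>>> servo_tool(increments=[{"claw": 0.65,"x": 0,"y": 0,"z": -0.08,"ax": 0,"ay": 0,"az": 0},{"claw": 0.65,"x": 0,"y": 0,"z": 0,"ax": 0,"ay": 0,"az": 0}])

```text
clock: 51.9
tcp_pos: [0.4204, 0.3781, 0.0306]
orientation: [0.0, 0.726, 0.687, 0.001]
wrist_force: [-2.4, -2.8, 10.5]
finger_gap: 0.0434
```

>>> servo_tool(increments=[{"claw": 0.5,"x": 0,"y": 0,"z": 0,"ax": 0,"ay": 0,"az": 0},{"claw": 0.35,"x": 0,"y": 0,"z": 0,"ax": 0,"ay": 0,"az": 0},{"claw": 0.28,"x": 0,"y": 0,"z": 0,"ax": 0,"ay": 0,"az": 0},{"claw": 0.28,"x": 0,"y": 0,"z": 1,"ax": 0,"ay": 0,"az": 0},{"claw": 0.28,"x": 0,"y": 0,"z": 1,"ax": 0,"ay": 0,"az": 0}])

```text
clock: 52.4
tcp_pos: [0.419, 0.3773, 0.0781]
orientation: [-0.0, 0.726, 0.687, -0.001]
wrist_force: [0.3, -0.3, -0.5]
finger_gap: 0.0618
```

>>> servo_tool(increments=[{"claw": 0.28,"x": 0,"y": 0,"z": 1,"ax": 0,"ay": 0,"az": 0},{"claw": 0.28,"x": 0,"y": -1,"z": 1,"ax": 0,"ay": 0,"az": 0},{"claw": 0.28,"x": 0,"y": -1,"z": 1,"ax": 0,"ay": 0,"az": 0},{"claw": 0.28,"x": 0.3,"y": -1,"z": 1,"ax": 0,"ay": 0,"az": 0},{"claw": 0.28,"x": 0.3,"y": -1,"z": 0,"ax": 0,"ay": 0,"az": 0}])

```text
clock: 52.9
tcp_pos: [0.4367, 0.278, 0.1821]
orientation: [0.001, 0.726, 0.688, 0.003]
wrist_force: [0.8, 0.2, -0.9]
finger_gap: 0.0612
```

>>> servo_tool(increments=[{"claw": 0.28,"x": 0,"y": -1,"z": 0,"ax": 0,"ay": 0,"az": 0},{"claw": 0.28,"x": 0,"y": -1,"z": 0,"ax": 0,"ay": 0,"az": 0},{"claw": 0.28,"x": 0,"y": -1,"z": 0,"ax": 0,"ay": 0,"az": 0},{"claw": 0.28,"x": 0,"y": -1,"z": 0,"ax": 0,"ay": 0,"az": 0},{"claw": 0.28,"x": 0,"y": -1,"z": 0,"ax": 0,"ay": 0,"az": 0}])

```text
clock: 53.4
tcp_pos: [0.4347, 0.1519, 0.1784]
orientation: [0.0, 0.726, 0.687, 0.0]
wrist_force: [0.5, -0.3, 0.0]
finger_gap: 0.0617
```

>>> servo_tool(increments=[{"claw": 0.28,"x": 0,"y": -1,"z": 0,"ax": 0,"ay": 0,"az": 0},{"claw": 0.28,"x": 0,"y": -1,"z": 0,"ax": 0,"ay": 0,"az": 0},{"claw": 0.28,"x": 0,"y": -1,"z": 0,"ax": 0,"ay": 0,"az": 0},{"claw": 0.28,"x": 0,"y": 0,"z": 0,"ax": 0,"ay": 0,"az": 0}])

```text
clock: 53.8
tcp_pos: [0.4348, 0.0758, 0.1784]
orientation: [0.0, 0.727, 0.686, -0.0]
wrist_force: [-0.2, 0.6, -0.3]
finger_gap: 0.0612
```

```bash
python3 st.py; python3 - <<'E'
from h import *
b=cv2.cvtColor(snap('top','top8'),cv2.COLOR_RGB2BGR)
cv2.imwrite('pics/c9.png',cv2.resize(b[195:310,150:265],None,fx=5,fy=5,interpolation=cv2.INTER_CUBIC))
snap('side','s8')
E
```

```text
t 53.8 tcp [434.8  75.8 178.4] psi 86.6 zax [ 0.001 -0.001 -1.   ] F [-0.21  0.57 -0.27] gap 61.2 j [-0.01  0.09 -0.41  1.07 -0.    1.62]
```

View pics/c9.png

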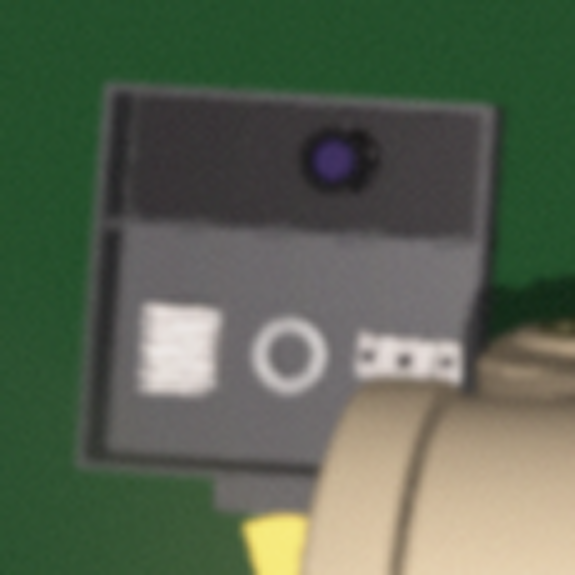

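View pics/s8.png

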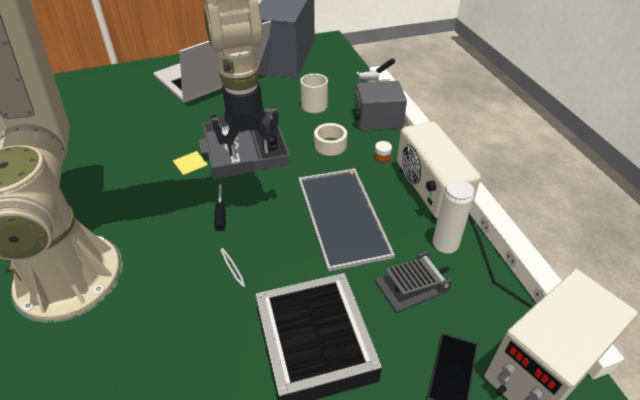

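View pics/top8.png

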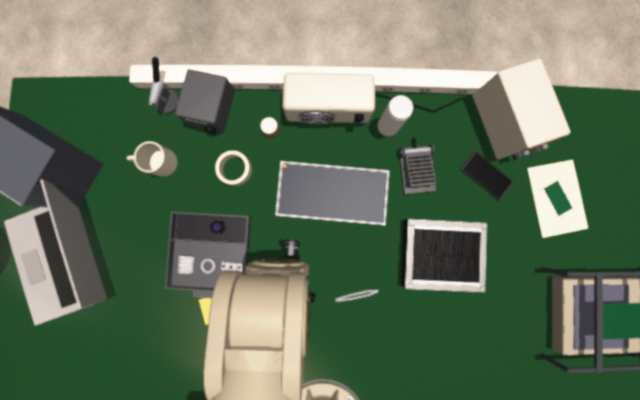

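The top crop shows the lens glass-up in the narrow compartment (333,158). The housing (178,350), ring (290,355) and foot (408,358) lie flat in the wide one. The side view shows the pedal up and the other bench items where they were, so I'll hand in.

```bash
python3 -c "
from workcell import env
print(env.hand_in())"
```

```text
the job is handed in; nothing more can be done
None
```

The job is finished and handed in at about 54 s of the 210 s allowed; `hand_in` reports no verdict.

- **Lens and parts to the blow-off tray:** I found the lens by pressing down through the brush port and lifted it out upright. It went onto the tray with the foot block, mount ring and housing. All three parts were present.
- **Pedal:** I held it down for about 2.3 s with about 30 N. It stopped sinking after about 18 mm, which matches its stop.
- **Job tray:** The lens stands in the narrow compartment. The foot block, ring and housing lie in the wide one.

**Last checks:** The final top picture shows the lens glass-up and the three parts flat inside the job tray. The side picture shows the pedal up again. The tape roll, screwdriver, spray can and other bench items look unmoved by eye; I did not measure them. The gripper is empty and clear of everything.

**What disagreed:**
- The mount ring was found about 2 to 3 cm from where I set it on the blow-off tray, next to the housing but still inside the rim.
- The lens sat about 10 mm off-centre in the first grasp, so I corrected for that before picking it up again.
- I judged the pedal's stop from force and depth, because the joint angle cannot be read.

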